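# Load the injector cupboard and lock it with the comb

## Robot

A 6-joint arm with a two-finger parallel gripper is mounted at the origin on the work surface. World frame = base frame: x ahead of the robot, y to its left, z up, the work surface at z = 0. Lengths are in m, angles in rad, forces in N, time in s.
With the tool pointing down it reaches from about 0.325 to 1 m from the base axis. Payload 5.1 kg.
Tool frame: the origin (TCP) lies on the mounting face of the last link; the fingertips stand manip.nose_length ahead of it and the grasp point (between the pads) lies 155 mm ahead of it (manip.nose_length is the distance from the TCP to the fingertips, in m); z points along the fingers, y is the direction in which the jaws open and shut (so a half turn about z gives the same grasp; the last joint's range is limited). The gripper opens to 85 mm and grips with 20 to 120 N. Pads are 22 mm wide; open, the fingers measure 114 mm over their backs; the gripper's body (76 mm by 85 mm) begins 54 mm behind the grasp point. The pads swing forward as they close: fully open they stand 13 mm farther back than shut.
Start: joints at [1.218, 0.124, 1.65, -0, 1.367, -0.083], TCP at [0.173, 0.626, 0.405] pointing down, gripper open.
Joint ranges: [-2.61, 2.61], [-1.02, 2.33], [0.03, 2.71], [-1.35, 4.49], [0.32, 2.68], [-2.91, 2.91]. Speed limits (rad/s): [2.57, 2.57, 3.14, 3.14, 3.14, 3.14].

## Interface

Orientations are given as a unit quaternion [w, x, y, z].
In Python, from plant import manip gives the robot as it stands.
- The arm moves only by the tool apply_moves, never from a script. Its arguments are lists of equal length, an entry for each row: "grip": the closure, from 0 (fully open) to 1 (shut); "offset": the shift along the tool's x, y, z normalised to -1 to 1, where 1 is 0.3 m, a list of three; "twist": the turn about the tool's z normalised to -1 to 1, where 1 is 90 degrees. A call has 1 to 8 rows; each row shifts and turns the commanded pose from where the row before left it, along the tool's axes as they then stand; what a row does not reach is not made up. A row lasts 1/8 s, in which the tool goes at most 62.5 mm and 10.7 degrees, less where a joint would pass 70% of its speed; a pose out of reach is approached as far as the arm can. A call with a number of a shift or a turn outside -1 to 1 is refused whole. A call with a gripper value outside its range is refused whole. The fingers move at their own pace and stop on an object; "squeeze" is the grip in N (left out, the last holds). Time passes only in rows, so rows that do not move let the fingers close. It gives the time, the measured TCP pose, the force and the opening at its end, in the units of the state.
- manip.get_obs(): the state, without advancing time (a new reading comes with each control period).
- manip.grab_frame(name): name is "scene" or "top" or "wrist"; returns a dict with "pixels" (420x560x3 uint8, red, green, blue), "fx", "fy", "cx", "cy" (pixels), "T" (4x4, takes a point from camera to world coordinates); the wrist camera has in their place "tool_from_camera" (4x4, takes a point from camera to tool coordinates, whose origin is the TCP and whose axes are the flange's). Camera axes: x right, y down, z forward; pixel columns grow to the right and rows downward; lengths in m; the calibration is good to about 2 mm. A picture is of the moment at which its call begins: read the wrist's pose just before it. There is no depth.
- manip.sign_off(): hands the job in, once; it reports no verdict.
The state is a dict: "t": time; "q": joint angles; "qd": joint speeds; "joint_torque": joint torques, N m; "tool_pos": TCP position; "eef_rot": TCP orientation; "wrist_force": force on the tool from outside, world axes, zero at the start; "moment": the same for the moment, N m; "finger_gap": finger opening in m.
Only numpy, scipy, OpenCV 4.12 (cv2) and the standard library are available. Lean on these libraries where they do the work, as an engineer would, in place of code of your own. Each camera call takes 0.05 s, during which the arm holds its last target. There are 200 camera calls.

## Task

Push the bench cupboard's bifold door at its fold until both panels stand fully folded together at the hinge side, and leave it like that. Then take out the spanner left lying across the slotted rack and put it in the tool tray; next lay every injector down into the rack, one to a lane, and last lower the aluminium comb over them, handle up, so that every tooth goes into its own slot and the comb is fully down. Leave the piston that stands among the injectors where it is.

Things in the scene. Friction and masses are not known exactly. Their poses are not given: they have to be found in the camera images.
- cupboard: Fixed low blue steel box, open on top under its bifold door, 210 (x) x 360 (y) x 90 mm high, walls 10 mm. Origin: centre of its underside. Its y axis points to the side where the door is hinged, x to its far wall (roughly away from the robot). Its inner floor is 12 mm above the origin; a slotted rack stands on it (see rack_seat).
- rack_seat (a point): Top of the middle slot of the rack: cupboard frame (32, -32.5, 40) mm; the comb's origin when fully down. Rack: 5 blocks in a row along y, 55 mm apart, the middle one here; each 40 (x) x 25 (y) mm, 28 high, with a slot 28.5 (x) x 12 (y) mm, 28 deep, in its middle. Between them lie 4 lanes 30 mm wide, along x; nearer the robot than the blocks the floor is clear.
- lane0 (a point): Centre of lane 0 on the floor (cupboard frame 0, 50, 12 mm); an injector laid in it, along the cupboard's x, either way round, has its origin about 12 mm above here.
- lane1 (a point): Centre of lane 1 on the floor (cupboard frame 0, -5, 12 mm); an injector laid in it, along the cupboard's x, either way round, has its origin about 12 mm above here.
- lane2 (a point): Centre of lane 2 on the floor (cupboard frame 0, -60, 12 mm); an injector laid in it, along the cupboard's x, either way round, has its origin about 12 mm above here.
- lane3 (a point): Centre of lane 3 on the floor (cupboard frame 0, -115, 12 mm); an injector laid in it, along the cupboard's x, either way round, has its origin about 12 mm above here.
- door (a joint): Angle of the bifold door's inner panel, rad: 0 = both panels level, 1.5 = folded upright; starts part-way. Panels 170 mm long (y), 216 wide, 8 thick. The inner turns on a hinge along x at the cupboard's y = 170, z = 90 mm; the outer's free edge runs along the box top. Push the fold bar along the cupboard's +y: both rise and collapse. Friction holds it; 5 to 12 N.
- fold_bar (a point): Middle of the round steel bar (14 mm thick, 120 mm long, along x) on the fold of the door, the highest part of the door. It turns with the inner panel: 186 mm out along that panel from the hinge and 16 mm out from its hinge plane; the fold itself lies 170 mm out.
- comb: Loose aluminium comb, 250 g: spine 14 (x) x 240 (y) x 16 mm, below it five teeth at y = -110, -55, 0, 55, 110 mm, 26 mm long, 24 (x) x 8 (y) mm, the last 8 mm narrowed to 20 x 5; black handle on top 16 (x) x 60 (y) mm, z = 16 to 46 mm. Origin: centre of the spine's underside. Stands on its teeth between robot and cupboard. Fits either way round.
- spanner: Loose flat steel spanner, 190 mm long along its x, handle 16 mm wide and 14 mm thick, ring head 36 mm and open jaw 34 mm wide at the ends; 250 g. Origin: centre of its underside. Lies across the rack blocks, roughly along the cupboard's y, underside at the cupboard's z = 40 mm.
- tray: Fixed dark steel tool tray, open on top, outer 240 (x) x 100 (y) x 30 mm, walls 4 mm; origin: centre of its underside.
- injector0: Loose diesel injector (may be absent), lying on the bench: 140 mm long along its x, round steel body 24 mm thick from x = -45 to +50 mm, square dark block 24 x 24 mm at the -x end, nozzle 12 mm thick at the +x end; 220 g. Origin: middle of its length, on its axis (12 mm above what it lies on). It may be rolled onto another side of its block.
- injector1: Loose diesel injector (may be absent), lying on the bench: 140 mm long along its x, round steel body 24 mm thick from x = -45 to +50 mm, square dark block 24 x 24 mm at the -x end, nozzle 12 mm thick at the +x end; 220 g. Origin: middle of its length, on its axis (12 mm above what it lies on). It may be rolled onto another side of its block.
- injector2: Loose diesel injector (may be absent), lying on the bench: 140 mm long along its x, round steel body 24 mm thick from x = -45 to +50 mm, square dark block 24 x 24 mm at the -x end, nozzle 12 mm thick at the +x end; 220 g. Origin: middle of its length, on its axis (12 mm above what it lies on). It may be rolled onto another side of its block.
- injector3: Loose diesel injector (may be absent), lying on the bench: 140 mm long along its x, round steel body 24 mm thick from x = -45 to +50 mm, square dark block 24 x 24 mm at the -x end, nozzle 12 mm thick at the +x end; 220 g. Origin: middle of its length, on its axis (12 mm above what it lies on). It may be rolled onto another side of its block.
- piston: Bystander: small aluminium piston standing among the injectors, 48 mm wide, 50 mm high. To be left alone.
There are look-alikes about, which are no part of the job. Leave any blue look-alike of the injector0 alone.

How it is judged:
On the way, in this order (a step that is already met when the one before it is completed fails the run):
1. the bifold door is fully folded to its hinge side (value of joint door above 1.35 rad), for 0.3 s.
2. the spanner lies in the tool tray (value of joint door above 1.35 rad and x of spanner in the frame of tray between -0.09 and 0.09 m and y of spanner in the frame of tray between -0.046 and 0.046 m and z of spanner in the frame of tray below 0.03 m), for 0.3 s.
3. every injector lies in its own lane of the rack (all of step 2 and z of injector0 in the frame of cupboard between 0.018 and 0.03 m and x of injector0 in the frame of cupboard between -0.03 and 0.03 m and y of injector0 in the frame of cupboard between -0.135 and 0.07 m and angle between the x axis of each of injector0, injector1, injector2, injector3 and the x axis of cupboard, either way round below 0.2 rad and z of injector1 in the frame of cupboard between 0.018 and 0.03 m and x of injector1 in the frame of cupboard between -0.03 and 0.03 m and y of injector1 in the frame of cupboard between -0.135 and 0.07 m and z of injector2 in the frame of cupboard between 0.018 and 0.03 m and x of injector2 in the frame of cupboard between -0.03 and 0.03 m and y of injector2 in the frame of cupboard between -0.135 and 0.07 m and z of injector3 in the frame of cupboard between 0.018 and 0.03 m and x of injector3 in the frame of cupboard between -0.03 and 0.03 m and y of injector3 in the frame of cupboard between -0.135 and 0.07 m), for 0.3 s.
4. the comb is fully down with every tooth in its slot (all of step 3 and distance between comb and rack_seat below 0.006 m and angle between the y axis of comb and the y axis of cupboard, either way round below 0.06 rad and angle between comb's own z axis and vertical below 0.06 rad), for 0.3 s.
At the end, for the whole second after the job is handed in: Door above 1.35 rad; spanner in the tray; every injector present down in a lane (within 6 mm of its floor, 30 mm of its middle lengthwise, 0.2 rad of its direction); comb fully down (within 6 mm of rack_seat, upright and aligned within 0.06 rad); all at rest (all of step 4 and linear speed of each of injector0, injector1, injector2, injector3, comb, spanner below 0.03 m/s); the robot touches nothing.
It fails at once if the piston is knocked over or pushed away (over 60 mm) (distance of piston from where it was at the start of the episode above 0.06 m or angle between piston's own z axis and vertical above 0.6 rad).
Of injector0, injector1, injector2, injector3 only 3 to 4 are there at a start; the rules pass over those that are not, and their reading is None.
At some moment in a run one of injector0, injector1, injector2, injector3 may be knocked a few centimetres aside while the robot is not near it.
It also fails if it takes over 210 s, if anything falls off the work surface, if the arm or the gripper's body presses on something with over 40 N, if the wrist force passes 120 N, or if a joint passes its speed limit or range.

## Working session

There is one attempt and no reset: what is moved stays moved. The work goes in short steps, Python scripts to look and compute and a tool call to move; the robot and the scene stay as the last step left them, time stands still between calls to the robot, and variables do not carry over. Pictures are saved under pics/ and viewed, on a budget of 14 in all, crops included, one or two more only if the job needs it, and the job is handed in when it is done.

Besides the shell and the picture viewer there is one more tool, called after ">>>" as name([rows], argument=value, ...), one row to a line, values as JSON. apply_moves: Moves the arm, as the interface text tells. Its arguments: {"type":"object","properties":{"grip":{"type":"array","items":{"type":"number"}},"offset":{"type":"array","items":{"type":"array","items":{"type":"number"}}},"twist":{"type":"array","items":{"type":"number"}},"squeeze":{"type":"number"}},"required":["grip","offset","twist"]}

```bash
ls; mkdir -p pics; cat > h.py <<'E'
import numpy as np, cv2
from scipy.spatial.transform import Rotation as R
from plant import manip
def save(cam,name):
    o=manip.get_obs(); f=manip.grab_frame(cam)
    cv2.imwrite(f'pics/{name}.png',f['pixels'][:,:,::-1])
    if cam=='wrist':
        q=np.array(o['eef_rot']); T=np.eye(4); T[:3,:3]=R.from_quat(q[[1,2,3,0]]).as_matrix(); T[:3,3]=o['tool_pos']
        f['T']=T@np.array(f['tool_from_camera'])
    np.savez(f'pics/{name}.npz',T=f['T'],k=[f['fx'],f['fy'],f['cx'],f['cy']],img=f['pixels'])
def ray(name,u,v,z):
    d=np.load(f'pics/{name}.npz'); T=d['T']; fx,fy,cx,cy=d['k']
    r=T[:3,:3]@np.array([(u-cx)/fx,(v-cy)/fy,1]); c=T[:3,3]
    return c+r*(z-c[2])/r[2]
def proj(name,p):
    d=np.load(f'pics/{name}.npz'); T=d['T']; fx,fy,cx,cy=d['k']
    c=T[:3,:3].T@(np.array(p)-T[:3,3]); return np.array([fx*c[0]/c[2]+cx,fy*c[1]/c[2]+cy])
def up(name,out,box=None):
    im=np.load(f'pics/{name}.npz')['img'][:,:,::-1]
    if box: im=im[box[1]:box[3],box[0]:box[2]]
    s=min(800/im.shape[1],600/im.shape[0]); cv2.imwrite(f'pics/{out}.png',cv2.resize(im,None,fx=s,fy=s,interpolation=cv2.INTER_CUBIC))
E
python3 - <<'E'
from h import *
print(manip.get_obs(),manip.nose_length)
for c in ('scene','top'): save(c,c+'0'); d=np.load(f'pics/{c}0.npz');print(d['T'].round(3),d['k'])
up('top0','top0b');up('scene0','scene0b')
E
```

```text
pics
{'t': 0.0, 'q': array([ 1.21840931e+00,  1.24492633e-01,  1.65169629e+00, -2.31937821e-05,
        1.36748226e+00, -8.26078486e-02]), 'qd': array([ 0.00022804,  0.00047265, -0.00080692, -0.00018683, -0.00075103,
       -0.00086735]), 'joint_torque': array([-3.29116097e-05, -4.23637819e+01, -3.65443718e+01, -1.23262121e-04,
        7.07521773e-03,  8.36521934e-06]), 'tool_pos': array([0.17318327, 0.6262376 , 0.40344754]), 'eef_rot': array([-2.13171024e-04,  1.34478497e-01,  9.90915967e-01, -1.01722868e-03]), 'wrist_force': array([ 0.49272183, -0.63603307, -0.98817002]), 'moment': array([ 0.00848596,  0.00726436, -0.02229285]), 'finger_gap': 0.08518526391651661} 0.1734
[[-0.185  0.836 -0.516  0.967]
 [ 0.983  0.162 -0.09   0.078]
 [ 0.008 -0.524 -0.852  0.947]
 [ 0.     0.     0.     1.   ]] [442.8740774  442.8740774  280.85386281 211.33753514]
[[-0.013 -0.997  0.074  0.334]
 [-1.     0.012 -0.012 -0.003]
 [ 0.011 -0.074 -0.997  1.199]
 [ 0.     0.     0.     1.   ]] [434.00479537 434.00479537 275.29821741 208.62739077]
```

View pics/top0b.png

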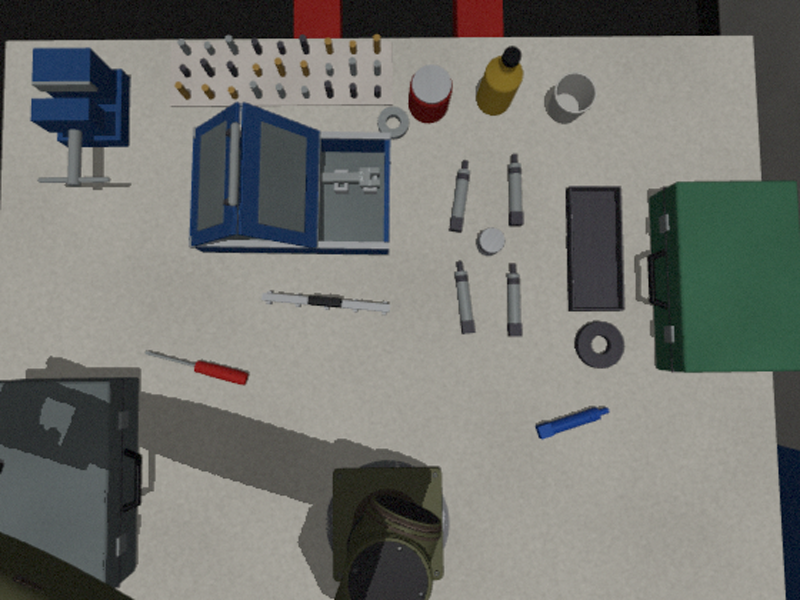

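View pics/scene0b.png

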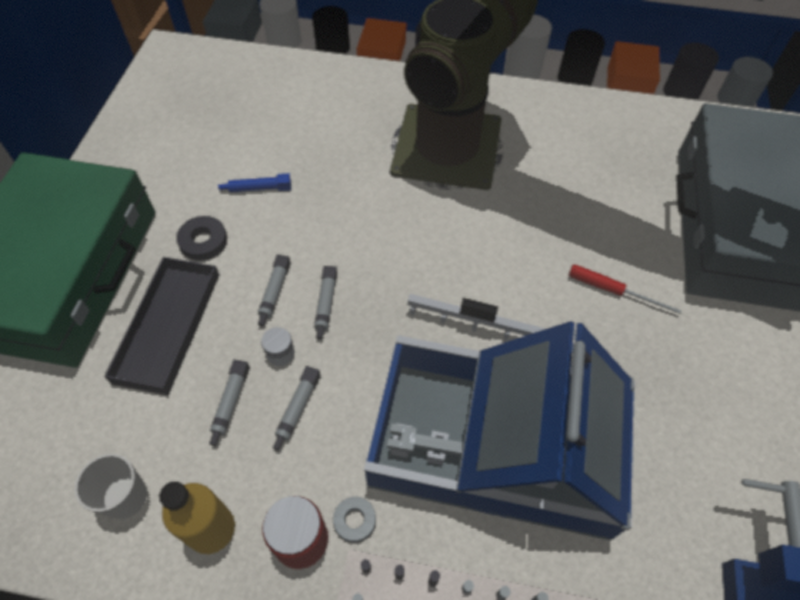

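The top view (800 px wide) shows four steel injectors at (460,196), (515,190), (464,297) and (514,300). The candidates that could be confused with something I want:
- **Blue look-alike injector:** (572,422). I'll leave it alone.
- **Piston:** (490,241), to be left in place.
- **Comb:** (327,300). The red screwdriver at (220,372) isn't it.
- **Spanner:** partly visible at (350,180) in the cupboard.
- **Tool tray:** (595,248). The toolboxes at (730,275) and (70,480) aren't it.

Next is one close crop of the cupboard and comb.

```bash
python3 - <<'E'
from h import *
up('top0','c1',(120,60,440,240))
S=0.7
def r(u,v,z): return ray('top0',u*S,v*S,z)[:2].round(3)
for n,a,b in [('i_a',(466,163),(456,229)),('i_b',(515,157),(516,223)),('i_c',(460,265),(468,331)),('i_d',(513,267),(514,334))]:
    print(n,r(*a,.012),r(*b,.012))
print('piston',r(490,237,.05))
print('tray',[r(*p,.03) for p in [(567,188),(620,188),(622,309),(569,309)]])
print('cup R near/far',r(389,247,.09),r(390,134,.09), 'L near', r(191,246,.09))
print('comb',r(265,296,.042),r(389,306,.042))
E
```

```text
i_a [ 0.685 -0.163] [ 0.555 -0.141]
i_b [ 0.696 -0.26 ] [ 0.565 -0.258]
i_c [ 0.484 -0.147] [ 0.357 -0.16 ]
i_d [ 0.479 -0.25 ] [ 0.35  -0.248]
piston [ 0.532 -0.2  ]
tray [array([ 0.629, -0.354]), array([ 0.628, -0.457]), array([ 0.394, -0.451]), array([ 0.396, -0.35 ])]
cup R near/far [ 0.509 -0.01 ] [ 0.717 -0.015] L near [0.514 0.346]
comb [0.426 0.222] [ 0.405 -0.009]
```

View pics/c1.png

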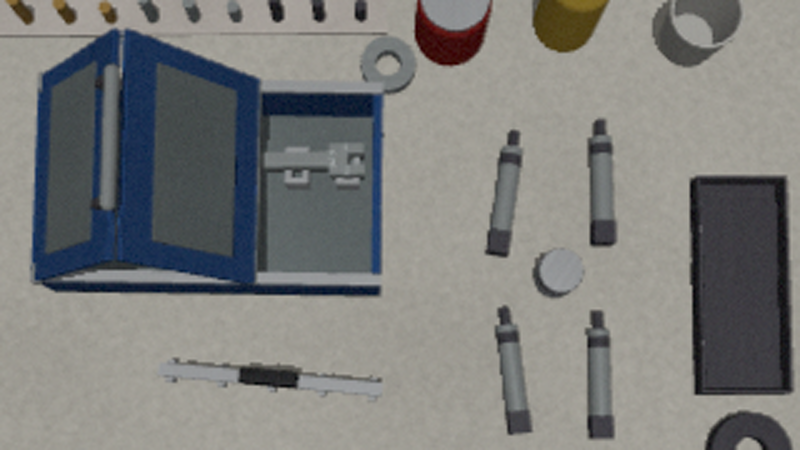

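The crop shows the cupboard rim corners at about (381,286) and (383,80), with the fold bar at (110,137). The outer panel's free edge is at u≈258, so the door angle is about 0.86 rad. The choice of targets stands. Next I'll align the tool with the cupboard and approach the fold bar from its -y side with the fingers shut.

>>> apply_moves([
  [0,0,-0.13],
  [0,0,-0.13],
  [-0.124,-0.12,0],
  [-0.124,-0.12,0],
  [-0.124,-0.12,0],
  [-0.124,-0.12,0],
  [-0.124,-0.12,0],
  [-0.124,-0.12,0],
], grip=[1,1,1,1,1,1,1,1], twist=[-0.08,-0.081,0,0,0,0,0,0])

```text
t: 1.1
tool_pos: [0.3937, 0.4053, 0.4822]
eef_rot: [-0.0, 0.008, 1.0, -0.0]
wrist_force: [0.3, 0.5, -0.7]
finger_gap: 0.0
```

>>> apply_moves([
  [-0.124,-0.12,0],
  [-0.124,-0.12,0],
  [-0.124,-0.12,0],
  [-0.124,-0.12,0],
  [-0.124,-0.12,0],
  [-0.124,-0.12,0],
  [0,0,0],
], grip=[1,1,1,1,1,1,1], twist=[0,0,0,0,0,0,0])

```text
t: 1.98
tool_pos: [0.6141, 0.1844, 0.4813]
eef_rot: [-0.001, 0.011, 1.0, -0.0]
wrist_force: [-0.1, -0.2, -0.5]
finger_gap: -0.0002
```

```bash
python3 - <<'E'
from h import *
o=manip.get_obs(); print(o['tool_pos'],o['eef_rot'],o['wrist_force'])
save('top','top1');save('scene','scene1')
a=cv2.imread('pics/top1.png')[60:240,100:300];b=cv2.imread('pics/scene1.png')[190:390,240:460]
a=cv2.resize(a,(400,360));b=cv2.resize(b,(400,360))
cv2.imwrite('pics/c2.png',np.hstack([a,b]))
print(ray('top0',164,114.8,.242), ray('top0',223,150,.094))
E
```

```text
[0.61406289 0.18444426 0.48133749] [-8.98805699e-04  1.06436881e-02  9.99942869e-01 -4.03764214e-04] [-0.07661817 -0.1984572  -0.52890301]
[0.61874031 0.23186013 0.242     ] [0.5688852  0.11605921 0.094     ]
```

View pics/c2.png

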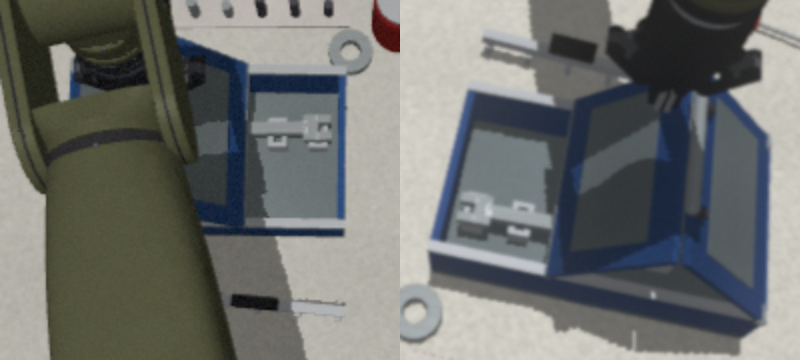

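The top and scene crops show the shut fingers just on the -y side of the bar, in the left image near (150,70) and in the right image at (665,95). The bar itself is at about (700,150) in the scene crop. I'll lower the fingers and push along the arc.

>>> apply_moves([
  [0,0,0.115],
  [0,0,0.115],
  [0,0.045,0],
  [0,0.04,0],
  [0,0.033,-0.018],
  [0,0.033,-0.018],
  [0,0.033,-0.016],
  [0,0.033,-0.016],
], grip=[1,1,1,1,1,1,1,1], twist=[0,0,0,0,0,0,0,0])

```text
t: 3.08
tool_pos: [0.6136, 0.2521, 0.4369]
eef_rot: [0.001, 0.009, 1.0, -0.001]
wrist_force: [-2.6, -5.2, 2.7]
finger_gap: -0.0001
```

>>> apply_moves([
  [0,0.033,-0.012],
  [0,0.033,-0.012],
  [0,0.033,-0.008],
  [0,0,0],
], grip=[1,1,1,1], twist=[0,0,0,0])

```text
t: 3.58
tool_pos: [0.6141, 0.2826, 0.448]
eef_rot: [0.002, 0.008, 1.0, 0.001]
wrist_force: [-1.5, -1.9, 4.6]
finger_gap: -0.0001
```

>>> apply_moves([
  [0,0.02,0.018],
  [0,0.03,0],
  [0,0.03,0],
  [0,0.025,0],
  [0,0.02,0],
  [0,0,0],
], grip=[1,1,1,1,1,1], twist=[0,0,0,0,0,0])

```text
t: 4.32
tool_pos: [0.6152, 0.3205, 0.4494]
eef_rot: [0.007, 0.008, 1.0, 0.004]
wrist_force: [-2.1, -0.5, 18.8]
finger_gap: -0.0004
```

```bash
python3 - <<'E'
from h import *
save('scene','scene2')
up('scene2','c3',(220,150,480,390))
E
```

```text
(no output)
```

View pics/c3.png

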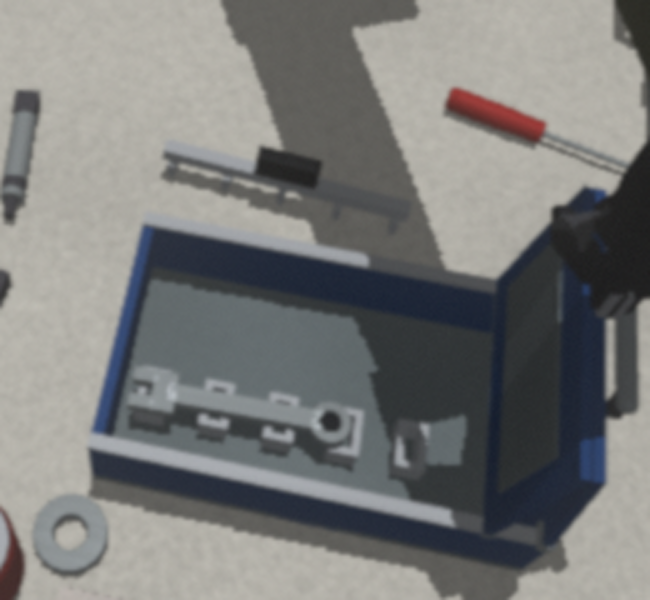

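The scene crop shows the door close to upright. The outer panel's lower edge is near (488,520) and the fingers are at the fold (610,300), resting on something with 19 N. I'll lift off, back away, and measure the free edge.

>>> apply_moves([
  [0,0,-0.06],
  [0,-0.08,0],
  [0,-0.2,0],
  [0,-0.2,0],
  [0,-0.2,0],
  [0,0,0],
], grip=[1,1,1,1,1,1], twist=[0,0,0,0,0,0])

```text
t: 5.12
tool_pos: [0.6108, 0.111, 0.4556]
eef_rot: [-0.001, 0.011, 1.0, -0.0]
wrist_force: [-0.2, 1.2, -0.3]
finger_gap: -0.0
```

```bash
python3 - <<'E'
from h import *
o=manip.get_obs();print(o['tool_pos'],o['eef_rot'])
save('scene','scene3');save('top','top3');save('wrist','w3')
ims=[cv2.imread(f'pics/{n}.png') for n in('scene3','top3','w3')]
a=cv2.resize(ims[0][180:390,280:480],(400,420));b=cv2.resize(ims[1][60:200,100:300],(400,280));
cv2.imwrite('pics/c4.png',np.hstack([a,np.vstack([b,np.zeros((140,400,3),np.uint8)])]))
d=np.load('pics/w3.npz');print(d['T'].round(3),d['k']);up('w3','w3b')
E
```

```text
[0.61082375 0.11098617 0.4555905 ] [-6.26943189e-04  1.14840252e-02  9.99933796e-01 -3.57865780e-04]
[[ 0.019  0.951  0.307  0.531]
 [ 1.    -0.018 -0.006  0.117]
 [ 0.     0.307 -0.952  0.426]
 [ 0.     0.     0.     1.   ]] [335.77332959 335.77332959 275.01531801 205.96494706]
```

View pics/c4.png

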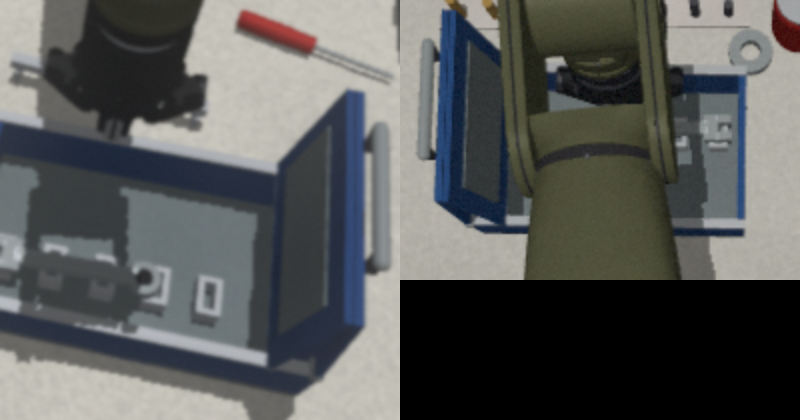

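View pics/w3b.png

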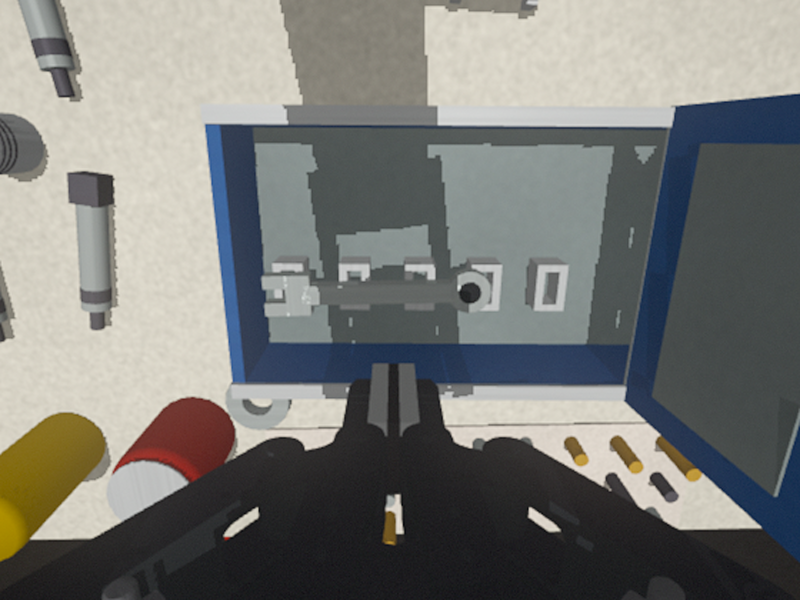

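The wrist view shows the spanner along the blocks, with its ring at (470,292) and jaw at (290,292). The free slot is at (550,287), the rim's near-left corner at (206,107) and its far-left corner at (230,398). In the top crop the bar is at (427,97). Now I'll compute the frame and the door angle.

```bash
python3 - <<'E'
from h import *
S=.7
w=lambda u,v,z: ray('w3',u*S,v*S,z)
for n,p in dict(nl=(206,107,.09),fl=(230,398,.09),fr=(628,398,.09),nr=(675,107,.09),slot=(550,287,.04),ring=(471,291,.054),jaw=(290,293,.054),ringhole=(470,293,.04),freeedge_near=(668,125,.09)).items(): print(n,w(*p).round(4))
print('bar',ray('top3',113.5,108,.276).round(4))
c=np.array([.612,.167,0])
import itertools
# block top corner predictions for check
def W(x,y,z,psi=-.017,c=c): return c+np.array([x*np.cos(psi)-y*np.sin(psi),x*np.sin(psi)+y*np.cos(psi),z])
for k in range(5): print(k,(proj('w3',W(.032,-.1425+.055*k,.04))/S).round(1), W(.032,-.1425+.055*k,.04).round(4))
E
```

```text
nl [ 0.5091 -0.0048  0.09  ]
fl [ 0.7238 -0.0156  0.09  ]
fr [0.7298 0.2993 0.09  ]
nr [0.5149 0.3016 0.09  ]
slot [0.6522 0.2469 0.04  ]
ring [0.65   0.1782 0.054 ]
jaw [0.649 0.031 0.054]
ringhole [0.6563 0.1797 0.04  ]
freeedge_near [0.5259 0.2988 0.09  ]
bar [0.6247 0.3325 0.276 ]
0 [284.3 279.7] [0.6416 0.024  0.04  ]
1 [350.  279.5] [0.6425 0.079  0.04  ]
2 [415.7 279.4] [0.6434 0.134  0.04  ]
3 [481.5 279.3] [0.6444 0.189  0.04  ]
4 [547.2 279.2] [0.6453 0.2439 0.04  ]
```

The numbers agree on:
- Cupboard centre about (0.617, 0.170), yaw about -0.02.
- Door about 1.45 rad, from both the bar and the free edge.
- Spanner centre about (0.651, 0.102), along y.
- Tray centre about (0.512, -0.403).

Next I'll grasp the spanner over lane 2.

>>> apply_moves([
  [0,0,0.05],
  [0,0,0.05],
  [0,0,0.05],
  [0,0,0.05],
  [0,0,0.05],
  [0,0,0.05],
  [0,0,0.05],
  [0,0,0.05],
], grip=[0.5,0.5,0.5,0.5,0.5,0.5,0.5,0.5], twist=[0.111,0.111,0.111,0.111,0.111,0.111,0.111,0.111])

```text
t: 6.28
tool_pos: [0.6109, 0.117, 0.3354]
eef_rot: [-0.0, 0.65, 0.76, -0.0]
wrist_force: [-0.0, 0.5, -0.1]
finger_gap: 0.0428
```

>>> apply_moves([
  [0,0.13,0],
  [0,0,0],
], grip=[0.5,0.5], twist=[0.111,0])

```text
t: 6.52
tool_pos: [0.6507, 0.1232, 0.3353]
eef_rot: [-0.0, 0.712, 0.703, -0.0]
wrist_force: [-0.6, 0.0, 0.8]
finger_gap: 0.0426
```

```bash
python3 - <<'E'
from h import *
o=manip.get_obs();print(o['tool_pos'],o['eef_rot'],o['finger_gap'],o['q'])
print(R.from_quat(np.array(o['eef_rot'])[[1,2,3,0]]).as_matrix().round(3))
save('wrist','w4');up('w4','w4b')
E
```

```text
[0.65066907 0.12322955 0.33529967] [-3.39987665e-04  7.11639712e-01  7.02544482e-01 -2.35660426e-04] 0.04255950331531504 [1.06108719e-01 2.00065593e-01 1.68382612e+00 2.50131261e-04
 1.25849332e+00 1.18894458e-01]
[[ 0.013  1.    -0.001]
 [ 1.    -0.013  0.   ]
 [ 0.    -0.001 -1.   ]]
```

View pics/w4b.png

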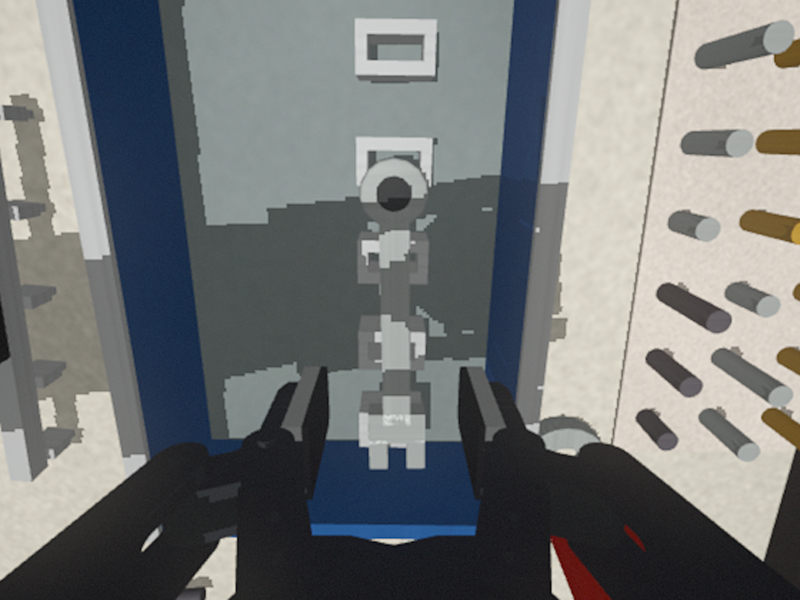

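This wrist view shows the spanner axis at u≈394, centred between the fingers at about u 393. The ring is at (394,190), the jaw end at v≈468 and the top slot at (396,47). I'll refine the positions from these.

```bash
python3 - <<'E'
from h import *
S=.7
w=lambda u,v,z: ray('w4',u*S,v*S,z).round(4)
print('slot4',w(396,47,.04),'ring',w(394,190,.054),'jawend',w(396,468,.047),'ringtop',w(394,157,.054))
print('block2',w(395.5,256,.04),'block1',w(394,343,.04))
E
```

```text
slot4 [0.6532 0.2469 0.04  ] ring [0.6513 0.1783 0.054 ] jawend [0.6505 0.0026 0.047 ] ringtop [0.6515 0.1947 0.054 ]
block2 [0.6517 0.1402 0.04  ] block1 [0.6502 0.0866 0.04  ]
```

>>> apply_moves([
  [-0.04,0,0.1],
  [0,0,0.16],
  [0,0,0.16],
  [0,0,0],
  [0,0,0],
  [0,0,0],
  [0,0,0],
  [0,0,0],
], grip=[0.5,0.5,0.5,0.5,1,1,1,1], twist=[0,0,0,0,0,0,0,0], squeeze=60)

```text
t: 7.58
tool_pos: [0.6507, 0.1098, 0.2139]
eef_rot: [0.001, 0.712, 0.702, 0.002]
wrist_force: [-2.2, 1.6, 6.4]
finger_gap: 0.0143
```

>>> apply_moves([
  [0,0,-0.05],
  [0,0,-0.1],
  [0,0,-0.15],
  [0,0,-0.15],
  [0,0,0],
], grip=[1,1,1,1,1], twist=[0,0,0,0,0])

```text
t: 8.2
tool_pos: [0.6506, 0.1095, 0.3518]
eef_rot: [0.003, 0.712, 0.702, 0.004]
wrist_force: [0.7, -0.2, -2.3]
finger_gap: 0.0145
```

The spanner is held: gap 14.5 mm, with its weight showing on the wrist. I'll carry it to the tray and turn it along the tray's length.

>>> apply_moves([
  [-0.19,-0.045,0],
  [-0.19,-0.045,0],
  [-0.19,-0.045,0],
  [-0.19,-0.045,0],
  [-0.19,-0.045,0],
  [-0.19,-0.045,0],
  [-0.19,-0.045,0],
  [-0.19,-0.045,0],
], grip=[1,1,1,1,1,1,1,1], twist=[0,0,0,0,0,0,0,0])

```text
t: 9.2
tool_pos: [0.5331, -0.3462, 0.3432]
eef_rot: [-0.002, 0.713, 0.702, -0.0]
wrist_force: [0.1, 0.8, -1.4]
finger_gap: 0.0146
```

>>> apply_moves([
  [-0.19,-0.045,0],
  [0,0,0.05],
  [0,0,0.05],
  [0,0,0.05],
  [0,0,0.05],
  [0,0,0],
  [0,0,0],
  [0,0,0],
], grip=[1,1,1,1,1,1,1,1], twist=[0,0.115,0.115,0.115,0.115,0.115,0.115,0.115])

```text
t: 10.2
tool_pos: [0.5193, -0.4011, 0.283]
eef_rot: [-0.001, 0.99, 0.142, -0.001]
wrist_force: [-0.8, -0.8, -2.3]
finger_gap: 0.0143
```

>>> apply_moves([
  [0,0,0],
  [0,0,0],
  [0,0,0],
], grip=[1,1,1], twist=[0.115,0.09,0])

```text
t: 10.58
tool_pos: [0.5195, -0.4011, 0.2834]
eef_rot: [-0.001, 1.0, -0.015, -0.001]
wrist_force: [-0.3, 0.1, -1.5]
finger_gap: 0.0145
```

```bash
python3 - <<'E'
from h import *
o=manip.get_obs();print(o['tool_pos'],o['finger_gap'],o['q'],o['wrist_force'])
print(R.from_quat(np.array(o['eef_rot'])[[1,2,3,0]]).as_matrix().round(3))
save('wrist','w5');save('top','top5')
a=cv2.resize(cv2.imread('pics/w5.png'),(480,360));b=cv2.resize(cv2.imread('pics/top5.png')[80:290,280:460],(309,360))
cv2.imwrite('pics/c5.png',np.hstack([a,b]))
E
```

```text
[ 0.51946655 -0.40114671  0.28336926] 0.014524979878794472 [-7.39320645e-01  2.36768141e-01  1.73348907e+00 -9.12668347e-05
  1.17449043e+00  8.60919598e-01] [-0.3167797   0.10931954 -1.53365333]
[[ 1.    -0.029 -0.002]
 [-0.029 -1.     0.002]
 [-0.002 -0.002 -1.   ]]
```

View pics/c5.png

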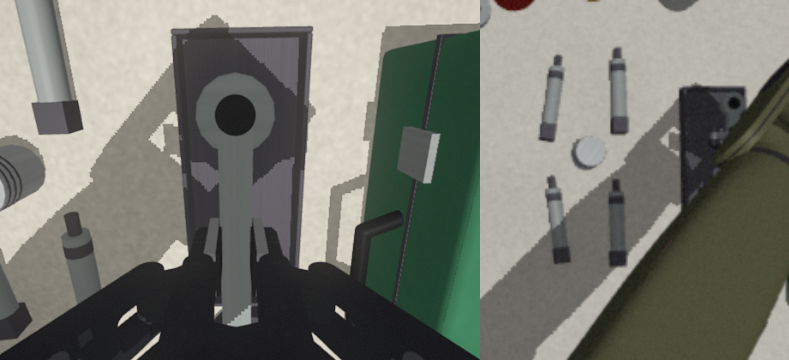

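The wrist view shows the spanner in line with the tray: ring at (235,115), tray walls at u 180 to 305. I'll lower it, release and lift, then head for injector A.

>>> apply_moves([
  [0,0,0.13],
  [0,0,0.14],
  [0,0,0.06],
  [0,0,0],
  [0,0,0],
  [0,0,0],
  [0,0,-0.05],
  [0,0,-0.2],
], grip=[1,1,1,1,0.7,0.7,0.7,0.7], twist=[0,0,0,0,0,0,0,0])

```text
t: 11.68
tool_pos: [0.5189, -0.4006, 0.2592]
eef_rot: [-0.002, 1.0, -0.015, -0.003]
wrist_force: [0.2, -0.4, -0.3]
finger_gap: 0.0255
```

>>> apply_moves([
  [0,0,-0.2],
  [0,-0.19,0],
  [0,-0.19,0],
  [0,0,0],
], grip=[0.5,0.3,0.3,0.3], twist=[0,0,0,0])

```text
t: 12.18
tool_pos: [0.5237, -0.2846, 0.3234]
eef_rot: [0.0, 1.0, -0.014, 0.001]
wrist_force: [0.2, -0.1, -0.6]
finger_gap: 0.06
```

```bash
python3 - <<'E'
from h import *
o=manip.get_obs();print(o['tool_pos'],o['finger_gap'],o['q'])
save('top','top6');save('wrist','w6')
a=cv2.resize(cv2.imread('pics/w6.png'),(480,360));b=cv2.resize(cv2.imread('pics/top6.png')[80:290,280:460],(309,360))
cv2.imwrite('pics/c6.png',np.hstack([a,b]))
E
```

```text
[ 0.523729   -0.28464512  0.32342866] 0.059963774104392284 [-5.87957035e-01  6.98299541e-02  1.84902382e+00  4.84533426e-04
  1.22055111e+00  1.00981941e+00]
```

View pics/c6.png

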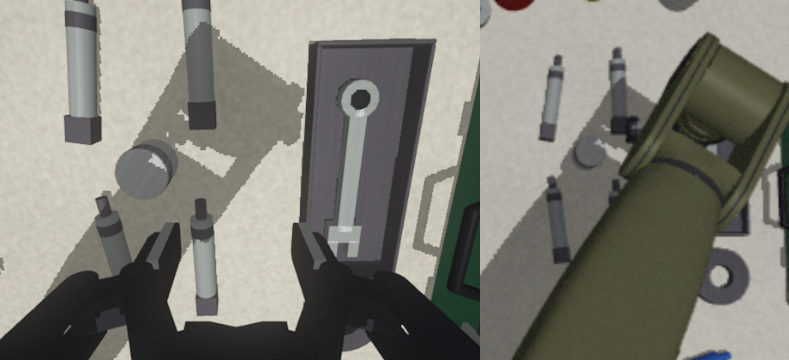

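The wrist view shows the spanner lying inside the tray (ring at (360,98), jaw at (345,240)). Injector D runs from (201,200) to (207,314), and the block ends of A and B are at (83,142) and (202,128). The piston is untouched at (145,168). Next I'll measure the injectors.

```bash
python3 - <<'E'
from h import *
k=560/480
w=lambda u,v,z: ray('w6',u*k,v*k,z).round(4)
print('D nozzle',w(201,201,.012),'Dbody far',w(204,240,.024),'D body near',w(206,295,.024),'D blockend',w(207,315,.02))
print('C nozzle',w(101,198,.012)); print('A block near',w(83,143,.012),'A',w(81,30,.024)); print('B',w(202,129,.012),w(196,20,.024))
d=np.load('pics/w6.npz');print(d['T'].round(3))
for n,(x,y) in dict(A=(.62,-.152),B=(.6305,-.259),C=(.42,-.1535),D=(.4145,-.249)).items(): print(n,(proj('w6',[x,y,.012])/k).round(0))
E
```

```text
D nozzle [ 0.486  -0.2479  0.012 ] Dbody far [ 0.4464 -0.2498  0.024 ] D body near [ 0.376  -0.2478  0.024 ] D blockend [ 0.3441 -0.2466  0.02  ]
C nozzle [ 0.4925 -0.143   0.012 ]
A block near [ 0.5513 -0.1352  0.012 ] A [ 0.6497 -0.1584  0.024 ]
B [ 0.5617 -0.2538  0.012 ] [ 0.6545 -0.2561  0.024 ]
[[-0.028 -0.952 -0.305  0.602]
 [-1.     0.028  0.007 -0.287]
 [ 0.002  0.305 -0.952  0.294]
 [ 0.     0.     0.     1.   ]]
A [87. 68.]
B [203.  52.]
C [121. 257.]
D [206. 259.]
```

Injector D is at about (0.416, -0.2485), along x. I'll grasp it 10 mm toward its block end, so that the fingers stay clear of the rack blocks.

>>> apply_moves([
  [-0.198,-0.055,0],
  [-0.198,-0.055,0],
  [0,0,0.14],
  [0,0,0.14],
  [0,0,0.12],
  [0,0,0.06],
  [0,0,0.02],
  [0,0,0],
], grip=[0.3,0.3,0.3,0.3,0.3,0.3,0.3,0.3], twist=[0,0,0,0,0,0,0,0])

```text
t: 13.28
tool_pos: [0.4062, -0.2519, 0.1779]
eef_rot: [0.0, 1.0, -0.016, 0.0]
wrist_force: [-0.3, 0.3, 0.0]
finger_gap: 0.0595
```

>>> apply_moves([
  [0,-0.01,0],
  [0,0,0],
  [0,0,0],
  [0,0,0],
  [0,0,0],
  [0,0,-0.1],
  [0,0,-0.19],
  [0,0,-0.19],
], grip=[0.3,1,1,1,1,1,1,1], twist=[0,0,0,0,0,0,0,0], squeeze=90)

```text
t: 14.28
tool_pos: [0.4054, -0.2475, 0.3217]
eef_rot: [-0.001, 1.0, -0.015, -0.001]
wrist_force: [0.9, -0.7, -3.1]
finger_gap: 0.0208
```

>>> apply_moves([
  [0.065,-0.17,-0.03],
  [0.065,-0.17,-0.03],
  [0.065,-0.17,0],
  [0.065,-0.17,0],
  [0.065,-0.17,0],
  [0.065,-0.17,0],
  [0.065,-0.17,0],
  [0,0,0],
], grip=[1,1,1,1,1,1,1,1], twist=[0,0,0,0,0,0,0,0])

```text
t: 15.28
tool_pos: [0.5538, 0.1076, 0.3384]
eef_rot: [-0.0, 1.0, -0.013, -0.001]
wrist_force: [-0.4, -0.7, -3.1]
finger_gap: 0.0209
```

```bash
python3 - <<'E'
from h import *
o=manip.get_obs();print(o['tool_pos'],o['finger_gap'],o['wrist_force'])
print(R.from_quat(np.array(o['eef_rot'])[[1,2,3,0]]).as_matrix().round(3))
save('wrist','w7');up('w7','w7b')
E
```

```text
[0.5538377  0.10759229 0.33841034] 0.02087454739373007 [-0.44413743 -0.72011145 -3.11145099]
[[ 1.    -0.026 -0.001]
 [-0.026 -1.     0.   ]
 [-0.001 -0.    -1.   ]]
```

View pics/w7b.png

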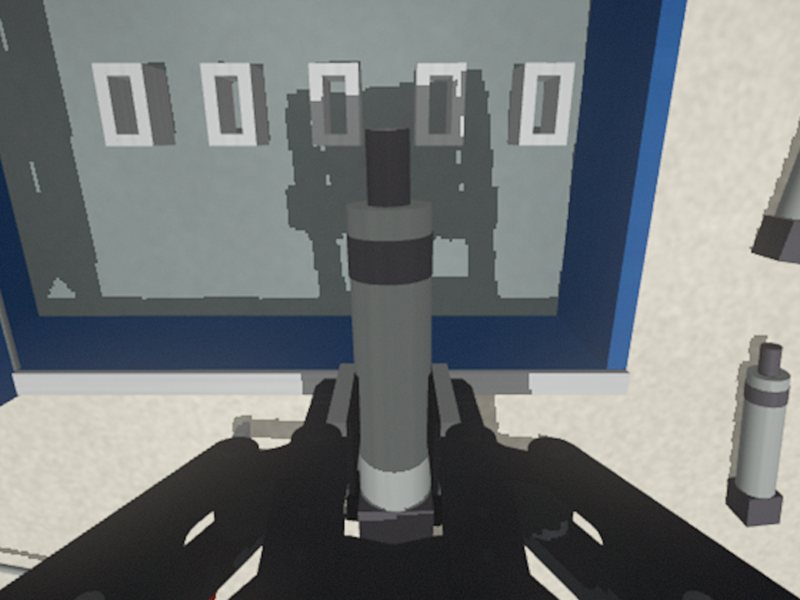

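The held injector is straight in the jaws, with its nozzle at (388,130). The five block tops are centred at about (123,104), (230,104), (336,104), (440,104) and (546,104). I'll use these for a frame fit, and the visible nozzle to check the camera.

```bash
python3 - <<'E'
from h import *
S=.7
P=np.array([ray('w7',u*S,104*S,.04)[:2] for u in (546,440,336,230,123)])
print(P.round(4))
yc=np.array([-142.5,-87.5,-32.5,22.5,77.5])/1000
v=(P[-1]-P[0]); print('len',np.linalg.norm(v),'yaw',np.arctan2(-v[0],v[1]))
psi=-.02
c=[p-np.array([.032*np.cos(psi)-y*np.sin(psi),.032*np.sin(psi)+y*np.cos(psi)]) for p,y in zip(P,yc)]
print(np.round(c,4),np.mean(c,0))
d=np.load('pics/w7.npz');o=manip.get_obs();Rm=R.from_quat(np.array(o['eef_rot'])[[1,2,3,0]]).as_matrix()
for q in ([.08,0,.166],[.05,0,.166],[-.05,0,.166]): print(q,(proj('w7',o['tool_pos']+Rm@np.array(q))/S).round(1))
print(ray('w7',388*S,130*S,o['tool_pos'][2]-.160), (Rm.T@(ray('w7',388*S,130*S,o['tool_pos'][2]-.160)-o['tool_pos'])).round(4))
print('camera err check body mid', (Rm.T@(ray('w7',390.5*S,243*S,o['tool_pos'][2]-.16)-o['tool_pos'])).round(4))
E
```

```text
[[0.6472 0.0265]
 [0.6487 0.0817]
 [0.6501 0.1359]
 [0.6515 0.1911]
 [0.653  0.2469]]
len 0.2204367213486923 yaw -0.02628049769329973
[[0.6181 0.1696]
 [0.6184 0.1699]
 [0.6188 0.1691]
 [0.6191 0.1693]
 [0.6195 0.17  ]] [0.61876389 0.16957975]
[0.08, 0, 0.166] [403.5 135. ]
[0.05, 0, 0.166] [402.7 244.4]
[-0.05, 0, 0.166] [400.4 523.3]
[0.63427987 0.10790702 0.17819864] [ 0.0812 -0.0041  0.1598]
camera err check body mid [ 0.0517 -0.0035  0.1599]
```

```bash
python3 - <<'E'
from h import *
print(np.array(manip.grab_frame('wrist')['tool_from_camera']).round(4))
save('scene','scene7');up('scene7','s7b',(250,190,430,325))
E
```

```text
[[ 1.000e-04 -9.516e-01 -3.073e-01  7.830e-02]
 [ 1.000e+00  0.000e+00  1.000e-04 -1.100e-03]
 [-1.000e-04 -3.073e-01  9.516e-01  3.000e-02]
 [ 0.000e+00  0.000e+00  0.000e+00  1.000e+00]]
```

View pics/s7b.png

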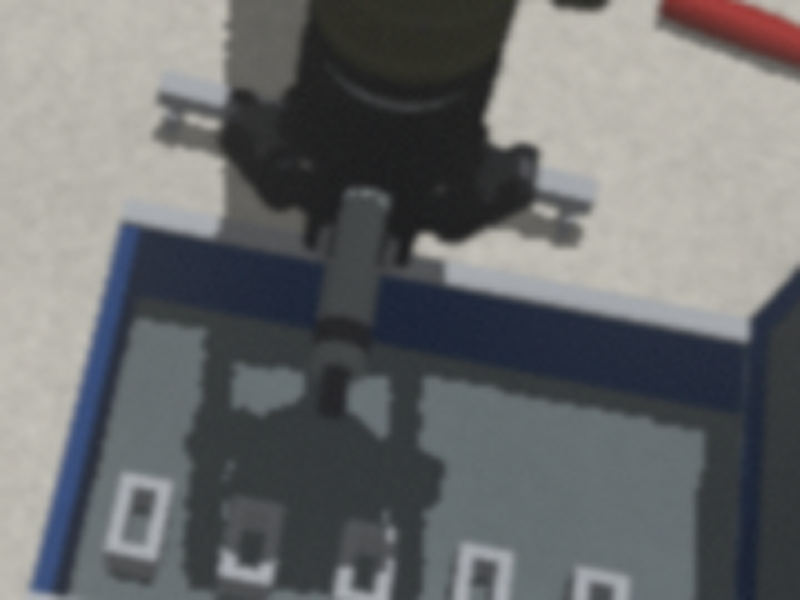

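The scene crop shows the nozzle tip at (330,408) and block tops at about (139,517), (250,540), (366,560) and (484,578). I'll cross-check the frame from both cameras, treating the tool as exactly vertical.

```bash
python3 - <<'E'
from h import *
s=180/800
f=lambda u,v,z: ray('scene7',250+u*s,190+v*s,z).round(4)
o=[manip.get_obs() for _ in range(3)];print([x['eef_rot'].round(4) for x in o])
tp=o[0]['tool_pos'];print('tcp',tp)
print('nozzle',f(330,408,tp[2]-.166), 'expected if centred', tp+np.array([.08,-.08*.026,-.166]))
B=np.array([f(139,517,.04),f(250,540,.04),f(366,560,.04),f(484,578,.04)])
print(B)
tc=np.array(manip.grab_frame('wrist')['tool_from_camera'])
def ideal(n,tool_x,tp,pts,z):
    x=np.array([*tool_x,0]);x/=np.linalg.norm(x);zz=np.array([0,0,-1.]);T=np.eye(4);T[:3,:3]=np.c_[x,np.cross(zz,x),zz];T[:3,3]=tp;T=T@tc
    fx,fy,cx,cy=np.load(f'pics/{n}.npz')['k']
    for u,v in pts:
        r=T[:3,:3]@np.array([(u*.7-cx)/fx,(v*.7-cy)/fy,1]);print(n,(T[:3,3]+r*(z-T[2,3])/r[2]).round(4))
ideal('w7',(1,-.0262),tp,[(u,104) for u in(546,440,336,230,123)],.04)
ideal('w3',(-1,.0225),[0.61082,0.11099,0.45559],[(550,287)],.04)
ideal('w7',(1,-.0262),tp,[(388,130)],tp[2]-.16)
E
```

```text
[array([ 3.000e-04,  9.999e-01, -1.540e-02, -9.000e-04]), array([ 3.000e-04,  9.999e-01, -1.540e-02, -9.000e-04]), array([ 3.000e-04,  9.999e-01, -1.540e-02, -9.000e-04])]
tcp [0.553041   0.10437118 0.33838606]
nozzle [0.6336 0.1043 0.1724] expected if centred [0.633041   0.10229118 0.17238606]
[[0.6493 0.0265 0.04  ]
 [0.6505 0.0804 0.04  ]
 [0.6498 0.1359 0.04  ]
 [0.648  0.1916 0.04  ]]
w7 [0.6468 0.0232 0.04  ]
w7 [0.6483 0.0784 0.04  ]
w7 [0.6497 0.1326 0.04  ]
w7 [0.6511 0.1878 0.04  ]
w7 [0.6526 0.2436 0.04  ]
w3 [0.6536 0.2411 0.04  ]
w7 [0.6337 0.1046 0.1784]
```

The two cameras agree once the 2 mm bias seen on the held nozzle is removed: cupboard centre (0.6188, 0.1674), yaw about -0.024. I'll place D in lane 2, pausing above the block tops.

>>> apply_moves([
  [0.148,-0.016,0],
  [0,0,0.15],
  [0,0,0.145],
  [0,0,0],
  [0,0,0],
], grip=[1,1,1,1,1], twist=[0,0,0,0,0])

```text
t: 16.1
tool_pos: [0.5985, 0.1073, 0.2525]
eef_rot: [-0.0, 1.0, -0.016, 0.001]
wrist_force: [0.2, -0.4, -2.1]
finger_gap: 0.021
```

>>> apply_moves([
  [-0.003,-0.002,0.05],
  [0,0,0.05],
  [0,0,0.05],
  [0,0,0.05],
  [0,0,0],
], grip=[1,1,1,1,1], twist=[-0.004,0,0,0,0])

```text
t: 16.73
tool_pos: [0.5975, 0.1088, 0.1905]
eef_rot: [-0.0, 1.0, -0.012, 0.0]
wrist_force: [1.3, -0.1, 0.1]
finger_gap: 0.0208
```

D reached its lane-2 height without load. I'll release it, lift and head for C.

>>> apply_moves([
  [0,0,0],
  [0,0,0],
  [0,0,-0.1],
  [0,0,-0.19],
  [0,0,-0.19],
  [-0.1,0.17,0],
  [-0.1,0.17,0],
  [-0.1,0.17,0],
], grip=[0.58,0.58,0.58,0.58,0.5,0.4,0.3,0.3], twist=[0,0,0,0,0,0,0,0])

```text
t: 17.73
tool_pos: [0.5023, -0.0432, 0.3353]
eef_rot: [0.0, 1.0, -0.012, 0.001]
wrist_force: [0.4, -1.5, 0.0]
finger_gap: 0.0599
```

>>> apply_moves([
  [-0.1,0.17,0],
  [-0.1,0.17,0],
  [0,0,0],
], grip=[0.3,0.3,0.3], twist=[0,0,0])

```text
t: 18.1
tool_pos: [0.4392, -0.1451, 0.3351]
eef_rot: [0.0, 1.0, -0.015, 0.0]
wrist_force: [0.1, 0.1, 0.1]
finger_gap: 0.0596
```

```bash
cat >> h.py <<'E'
def dark(n,z,th=75,amin=25,lim=None):
    g=np.load(f'pics/{n}.npz')['img'].max(2); m=(g<th).astype(np.uint8)
    k,l,st,ce=cv2.connectedComponentsWithStats(m)
    for i in range(1,k):
        if amin<st[i,4]<2500:
            p=ray(n,*ce[i],z)
            if lim is None or (lim[0]<p[0]<lim[1] and lim[2]<p[1]<lim[3]): print(n,st[i,:5],p.round(4))
E
python3 - <<'E'
from h import *
dark('w6',.012,lim=(.3,.75,-.33,-.08)); print()
o=manip.get_obs();print(o['tool_pos'],o['eef_rot'],o['q'][5])
save('wrist','w8'); dark('w8',.012,lim=(.3,.75,-.33,-.08))
save('top','t8');dark('t8',.012,lim=(.3,.75,-.33,-.08),amin=10);dark('top0',.012,lim=(.3,.75,-.33,-.08),amin=10)
E
```

```text
w6 [242   0   3  12  31] [ 0.6685 -0.2662  0.012 ]
w6 [ 99  17  14  21 211] [ 0.6573 -0.1627  0.012 ]
w6 [ 219  118   33   33 1005] [ 0.5749 -0.2546  0.012 ]
w6 [105 136  13  32 353] [ 0.5643 -0.1499  0.012 ]
w6 [195 197   6  19  51] [ 0.5152 -0.2178  0.012 ]
w6 [112 229  19  25 185] [ 0.481  -0.1455  0.012 ]
w6 [228 232  13  25 289] [ 0.4769 -0.2467  0.012 ]
w6 [113 255  30  22 350] [ 0.4554 -0.1468  0.012 ]
w6 [223 263  26  17 293] [ 0.448  -0.2466  0.012 ]
w6 [247 337   7  23  38] [ 0.3622 -0.2576  0.012 ]

[ 0.4392261  -0.14508896  0.33506211] [ 4.07809126e-04  9.99881771e-01 -1.53668849e-02  3.70546306e-04] 1.1665897371230431
w8 [ 392    0   44   35 1410] [ 0.5744 -0.2557  0.012 ]
w8 [248  15   8  16  30] [ 0.5749 -0.1288  0.012 ]
w8 [246  46  31   9 140] [ 0.5542 -0.1366  0.012 ]
w8 [312  54  31  60 298] [ 0.524  -0.1841  0.012 ]
w8 [ 262  127   35  142 1844] [ 0.4473 -0.1481  0.012 ]
t8 [358 109   4   5  17] [ 0.6923 -0.256   0.012 ]
t8 [323 113   4   5  18] [ 0.6818 -0.159   0.012 ]
t8 [356 117   8   5  27] [ 0.6702 -0.2553  0.012 ]
t8 [320 121   8   5  27] [ 0.6598 -0.155   0.012 ]
t8 [356 148  10  10  62] [ 0.5734 -0.2536  0.012 ]
top0 [358 108   4   6  22] [ 0.6935 -0.2568  0.012 ]
top0 [323 113   4   5  19] [ 0.682  -0.1587  0.012 ]
top0 [356 117   9  10  40] [ 0.6688 -0.2553  0.012 ]
top0 [319 121   9   5  33] [ 0.6598 -0.1545  0.012 ]
top0 [356 148  10  10  96] [ 0.575  -0.2562  0.012 ]
top0 [314 151  10  12  84] [ 0.5645 -0.1396  0.012 ]
top0 [333 167   9  12  34] [ 0.5168 -0.188   0.012 ]
top0 [319 183   5   7  23] [ 0.4828 -0.1451  0.012 ]
top0 [357 185   4   6  24] [ 0.4775 -0.2481  0.012 ]
top0 [318 193   9   5  35] [ 0.4592 -0.1469  0.012 ]
top0 [355 194   9   8  35] [ 0.4521 -0.2465  0.012 ]
top0 [322 223  10  11  68] [ 0.3657 -0.1572  0.012 ]
top0 [355 226  10   9  80] [ 0.3599 -0.2474  0.012 ]
```

The dark markers in the top view show A and B where they were. Their centres are about (0.622, -0.149) at yaw -0.16 for A and (0.633, -0.2565) at yaw 0 for B. C is at (0.423, -0.151), yaw +0.10. I'll grasp C.

>>> apply_moves([
  [-0.087,0.027,0],
  [0,0,0.17],
  [0,0,0.17],
  [0,0,0.12],
  [0,0,0.063],
  [0,0,0],
  [0,0,0],
  [0,0,0],
], grip=[0.3,0.3,0.3,0.3,0.3,0.3,1,1], twist=[-0.086,0,0,0,0,0,0,0])

```text
t: 19.2
tool_pos: [0.4156, -0.1502, 0.1795]
eef_rot: [0.001, 0.998, 0.056, 0.001]
wrist_force: [0.4, -3.4, 1.5]
finger_gap: 0.024
```

>>> apply_moves([
  [0,0,0],
  [0,0,0],
  [0,0,-0.1],
  [0,0,-0.2],
  [0,0,-0.2],
  [0,0,0],
], grip=[1,1,1,1,1,1], twist=[0,0,0,0,0.086,0])

```text
t: 19.95
tool_pos: [0.416, -0.1507, 0.3345]
eef_rot: [0.003, 1.0, -0.013, 0.006]
wrist_force: [0.4, -0.4, -2.7]
finger_gap: 0.0207
```

>>> apply_moves([
  [0.118,-0.139,0],
  [0.118,-0.139,0],
  [0.118,-0.139,0],
  [0.118,-0.139,0],
  [0.118,-0.139,0],
  [0,0,0.14],
  [0,0,0.14],
  [0,0,0],
], grip=[1,1,1,1,1,1,1,1], twist=[0,0,0,0,0,0,0,0])

```text
t: 20.95
tool_pos: [0.5938, 0.0542, 0.2375]
eef_rot: [0.0, 1.0, -0.012, -0.006]
wrist_force: [-0.7, 0.0, -2.1]
finger_gap: 0.0206
```

>>> apply_moves([
  [0,0,0],
  [0,0,0],
], grip=[1,1], twist=[0,0])

```text
t: 21.2
tool_pos: [0.5976, 0.0538, 0.2464]
eef_rot: [-0.0, 1.0, -0.012, 0.002]
wrist_force: [0.3, -0.4, -1.9]
finger_gap: 0.0207
```

Position is on target at (0.598, 0.053). I'll lower it, release, then go for A.

>>> apply_moves([
  [0,0.003,0.05],
  [0,0,0.05],
  [0,0,0.05],
  [0,0,0.035],
  [0,0,0],
  [0,0,0],
], grip=[1,1,1,1,1,1], twist=[0,0,0,0,0,0])

```text
t: 21.95
tool_pos: [0.5968, 0.0536, 0.1919]
eef_rot: [0.0, 1.0, -0.012, -0.002]
wrist_force: [-16.3, 0.6, 25.4]
finger_gap: 0.0205
```

Contact force of 25 N at floor height, so the injector is pressing lightly on the floor. I'll release it.

>>> apply_moves([
  [0,0,-0.007],
  [0,0,0],
  [0,0,0],
  [0,0,-0.1],
  [0,0,-0.19],
  [0,0,-0.19],
  [0,0.17,0],
  [0,0.17,0],
], grip=[1,0.58,0.58,0.58,0.58,0.58,0.5,0.4], twist=[0,0,0,0,0,0,0,0])

```text
t: 22.95
tool_pos: [0.5945, -0.0495, 0.336]
eef_rot: [0.0, 1.0, -0.011, 0.002]
wrist_force: [0.7, -0.1, -0.5]
finger_gap: 0.0512
```

>>> apply_moves([
  [0,0.17,0],
  [0,0.14,0],
  [0,0,0],
], grip=[0.3,0.3,0.3], twist=[0,0,0])

```text
t: 23.32
tool_pos: [0.5918, -0.1444, 0.3343]
eef_rot: [0.0, 1.0, -0.014, 0.0]
wrist_force: [0.9, 0.0, 0.3]
finger_gap: 0.06
```

```bash
python3 - <<'E'
from h import *
o=manip.get_obs();print(o['tool_pos'],o['eef_rot'],o['q'][5])
save('top','t9');dark('t9',.012,lim=(.3,.75,-.33,-.08),amin=10)
save('wrist','w9');dark('w9',.012,lim=(.5,.75,-.33,-.08))
print('cupboard');dark('t9',.024,lim=(.5,.72,0,.3),amin=8)
a=cv2.resize(cv2.imread('pics/t9.png')[70:200,180:400],(800,473));cv2.imwrite('pics/t9b.png',a)
E
```

```text
[ 0.59181554 -0.14435047  0.33428259] [ 1.56847409e-04  9.99896953e-01 -1.43543320e-02  1.08118467e-04] 1.2722807820516948
t9 [312  82   8  24  37] [ 0.7456 -0.1344  0.012 ]
t9 [303 116   6  14  49] [ 0.664  -0.1025  0.012 ]
t9 [313 167   7   5  12] [ 0.5306 -0.132   0.012 ]
w9 [406  51   6  26 104] [ 0.6936 -0.2515  0.012 ]
w9 [284  69  17  27 366] [ 0.682 -0.158  0.012]
w9 [395  88  10  16 126] [ 0.6691 -0.2465  0.012 ]
w9 [273 103  30  20 466] [ 0.6577 -0.154   0.012 ]
w9 [383 188  13  32 227] [ 0.5763 -0.2439  0.012 ]
w9 [259 204  28  32 638] [ 0.5609 -0.138   0.012 ]
w9 [317 237  52  32 210] [ 0.5329 -0.1978  0.012 ]
cupboard
t9 [227 117   5   6  23] [0.6693 0.107  0.024 ]
t9 [247 118   5   6  27] [0.6651 0.052  0.024 ]
t9 [224 126   4   5  15] [0.6454 0.1171 0.024 ]
t9 [230 126   3   4  11] [0.6459 0.1011 0.024 ]
t9 [245 128   9   4  23] [0.6413 0.0522 0.024 ]
t9 [225 157  10  11  30] [0.544  0.1021 0.024 ]
t9 [245 166   8   3  17] [0.5348 0.0536 0.024 ]
```

View pics/t9b.png

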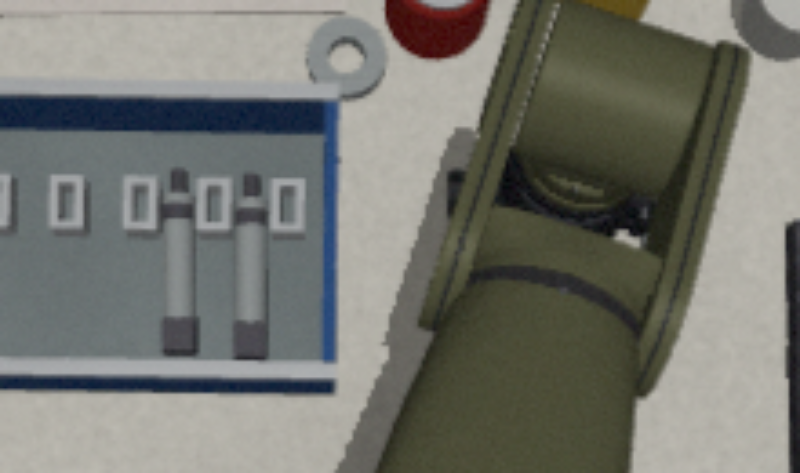

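The crop shows D and C down in their lanes, with nozzles at (180,180) and (252,185) between the block pairs. The wrist markers put A at (0.621, -0.1485), yaw -0.16, so I'll grasp A.

>>> apply_moves([
  [0.064,0.007,0],
  [0,0,0.17],
  [0,0,0.17],
  [0,0,0.12],
  [0,0,0.06],
  [0,0,0],
  [0,0,0],
  [0,0,0],
], grip=[0.3,0.3,0.3,0.3,0.3,0.3,1,1], twist=[0.0855,0,0,0,0,0,0,0])

```text
t: 24.42
tool_pos: [0.612, -0.1448, 0.1809]
eef_rot: [0.001, 0.997, -0.079, 0.002]
wrist_force: [-0.2, -3.9, 0.7]
finger_gap: 0.0238
```

>>> apply_moves([
  [0,0,0],
  [0,0,0],
  [0,0,-0.1],
  [0,0,-0.2],
  [0,0,-0.2],
  [0,0,0],
  [0,0,0],
], grip=[1,1,1,1,1,1,1], twist=[0,0,0,0,-0.0855,0,0])

```text
t: 25.3
tool_pos: [0.6105, -0.1442, 0.3281]
eef_rot: [-0.0, 1.0, -0.013, -0.0]
wrist_force: [0.5, 0.0, -2.4]
finger_gap: 0.0206
```

>>> apply_moves([
  [-0.011,-0.17,0],
  [-0.011,-0.17,0],
  [-0.011,-0.17,0],
  [-0.011,-0.17,0],
  [-0.011,-0.17,0],
  [-0.011,-0.17,0],
  [0,0,0.13],
  [0,0,0.13],
], grip=[1,1,1,1,1,1,1,1], twist=[0,0,0,0,0,0,0,0])

```text
t: 26.3
tool_pos: [0.5975, 0.1629, 0.2469]
eef_rot: [0.0, 1.0, -0.012, -0.002]
wrist_force: [0.6, 0.5, -3.1]
finger_gap: 0.021
```

>>> apply_moves([
  [0,0,0],
  [0,0,0],
  [0,0,0],
], grip=[1,1,1], twist=[0,0,0])

```text
t: 26.68
tool_pos: [0.5996, 0.1619, 0.2526]
eef_rot: [-0.0, 1.0, -0.013, 0.002]
wrist_force: [0.4, 0.5, -2.6]
finger_gap: 0.0203
```

>>> apply_moves([
  [-0.003,-0.002,0.05],
  [0,0,0.05],
  [0,0,0.05],
  [0,0,0.045],
  [0,0,0],
  [0,0,0],
], grip=[1,1,1,1,1,1], twist=[0,0,0,0,0,0])

```text
t: 27.42
tool_pos: [0.5981, 0.1628, 0.1934]
eef_rot: [0.0, 1.0, -0.012, -0.001]
wrist_force: [-6.9, -1.9, 10.3]
finger_gap: 0.0204
```

>>> apply_moves([
  [0,0,0],
  [0,0,0],
  [0,0,-0.1],
  [0,0,-0.19],
  [0,0,-0.19],
  [0.01,0.18,0],
  [0.01,0.18,0],
  [0.01,0.18,0],
], grip=[0.58,0.58,0.58,0.58,0.58,0.5,0.4,0.3], twist=[0,0,0,0,0,0,0,0])

```text
t: 28.42
tool_pos: [0.6028, -0.0009, 0.336]
eef_rot: [0.0, 1.0, -0.012, 0.0]
wrist_force: [-0.1, -0.4, 0.2]
finger_gap: 0.0598
```

>>> apply_moves([
  [0.01,0.18,0],
  [0.01,0.18,0],
  [0.01,0.18,0],
  [0.01,0.18,0],
  [0.01,0.13,0],
  [0,0,0],
], grip=[0.3,0.3,0.3,0.3,0.3,0.3], twist=[0,0,0,0,0,0])

```text
t: 29.18
tool_pos: [0.6113, -0.2575, 0.3355]
eef_rot: [0.0, 1.0, -0.014, -0.0]
wrist_force: [0.4, -0.4, -0.4]
finger_gap: 0.0601
```

```bash
python3 - <<'E'
from h import *
o=manip.get_obs();print(o['tool_pos'],o['eef_rot'],o['q'][5])
save('wrist','w10');dark('w10',.012,lim=(.45,.75,-.36,-.08))
save('top','t10');dark('t10',.024,lim=(.5,.72,0,.3),amin=8)
E
```

```text
[ 0.61132271 -0.25753659  0.33552635] [ 1.16486551e-04  9.99898351e-01 -1.42574375e-02 -2.18212752e-05] 1.1198178668590866
w10 [264  81  15  26 369] [ 0.693  -0.2556  0.012 ]
w10 [258 113  29  20 483] [ 0.6685 -0.2556  0.012 ]
w10 [262 214  26  30 666] [ 0.572  -0.2546  0.012 ]
t10 [227 117   5   6  14] [0.6689 0.1075 0.024 ]
t10 [210 118   2   5  10] [0.6678 0.1576 0.024 ]
t10 [249 119   3   5   9] [0.6633 0.0484 0.024 ]
t10 [204 127   4   4  11] [0.6448 0.1718 0.024 ]
t10 [224 126   3   5  11] [0.645  0.1184 0.024 ]
t10 [230 126   3   4  10] [0.6454 0.1011 0.024 ]
t10 [250 128   3   4   9] [0.6406 0.0458 0.024 ]
t10 [205 157   9  11  28] [0.5442 0.1582 0.024 ]
t10 [225 158   9  10  25] [0.5424 0.1035 0.024 ]
t10 [245 167   8   2   9] [0.5335 0.055  0.024 ]
```

>>> apply_moves([
  [0.034,-0.005,0],
  [0,0,0.17],
  [0,0,0.17],
  [0,0,0.12],
  [0,0,0.062],
  [0,0,0],
  [0,0,0],
  [0,0,0],
], grip=[0.3,0.3,0.3,0.3,0.3,0.3,1,1], twist=[-0.013,0,0,0,0,0,0,0])

```text
t: 30.28
tool_pos: [0.6228, -0.2541, 0.182]
eef_rot: [0.001, 1.0, -0.002, 0.002]
wrist_force: [0.4, -2.0, 1.1]
finger_gap: 0.0242
```

>>> apply_moves([
  [0,0,0],
  [0,0,0],
  [0,0,-0.1],
  [0,0,-0.2],
  [0,0,-0.2],
  [0,0,0],
  [0,0,0],
], grip=[1,1,1,1,1,1,1], twist=[0,0,0,0,0.013,0,0])

```text
t: 31.15
tool_pos: [0.6214, -0.2534, 0.3291]
eef_rot: [-0.0, 1.0, -0.012, -0.0]
wrist_force: [-0.3, -0.0, -2.4]
finger_gap: 0.0203
```

>>> apply_moves([
  [-0.012,-0.174,0],
  [-0.012,-0.174,0],
  [-0.012,-0.174,0],
  [-0.012,-0.174,0],
  [-0.012,-0.174,0],
  [-0.012,-0.174,0],
  [-0.012,-0.174,0],
  [-0.012,-0.174,0],
], grip=[1,1,1,1,1,1,1,1], twist=[0,0,0,0,0,0,0,0])

```text
t: 32.15
tool_pos: [0.6021, 0.1661, 0.3259]
eef_rot: [0.001, 1.0, -0.012, -0.003]
wrist_force: [-0.0, 0.0, -0.9]
finger_gap: 0.0203
```

>>> apply_moves([
  [-0.012,-0.174,0],
  [0,0,0.13],
  [0,0,0.13],
  [0,0,0],
  [0,0,0],
  [0,0,0],
], grip=[1,1,1,1,1,1], twist=[0,0,0,0,0,0])

```text
t: 32.9
tool_pos: [0.6019, 0.2168, 0.2535]
eef_rot: [-0.0, 1.0, -0.013, 0.002]
wrist_force: [0.3, -0.4, -1.4]
finger_gap: 0.0203
```

>>> apply_moves([
  [-0.005,-0.003,0.05],
  [0,0,0.05],
  [0,0,0.05],
  [0,0,0.045],
  [0,0,0],
  [0,0,0],
], grip=[1,1,1,1,1,1], twist=[0,0,0,0,0,0])

```text
t: 33.65
tool_pos: [0.5997, 0.218, 0.1944]
eef_rot: [0.0, 1.0, -0.012, -0.001]
wrist_force: [-5.8, -1.0, 11.4]
finger_gap: 0.0204
```

All four are placed at lane height. I'll release the last one, retreat over the comb and turn the tool a quarter turn.

>>> apply_moves([
  [0,0,0],
  [0,0,0],
  [0,0,-0.1],
  [0,0,-0.19],
  [0,0,-0.19],
  [-0.151,0.097,0],
  [-0.151,0.097,0],
  [-0.151,0.097,0],
], grip=[0.58,0.58,0.58,0.58,0.58,0.58,0.58,0.58], twist=[0,0,0,0,0,0,0,0])

```text
t: 34.65
tool_pos: [0.4602, 0.1332, 0.3367]
eef_rot: [0.0, 1.0, -0.012, 0.0]
wrist_force: [0.1, 0.1, 0.3]
finger_gap: 0.0358
```

>>> apply_moves([
  [-0.151,0.097,0],
  [0,0,0],
  [0,0,0],
  [0,0,0],
  [0,0,0],
  [0,0,0],
  [0,0,0],
  [0,0,0],
], grip=[0.5,0.5,0.5,0.5,0.5,0.5,0.5,0.5], twist=[0,-0.107,-0.107,-0.107,-0.107,-0.107,-0.107,-0.107])

```text
t: 35.65
tool_pos: [0.4155, 0.1059, 0.3366]
eef_rot: [-0.0, 0.837, 0.547, -0.0]
wrist_force: [0.0, 0.2, -0.1]
finger_gap: 0.0432
```

>>> apply_moves([
  [0,0,0],
  [0,0,0],
  [0,0,0],
  [0,0,0],
], grip=[0.5,0.5,0.5,0.5], twist=[-0.107,-0.102,0,0])

```text
t: 36.15
tool_pos: [0.4155, 0.1059, 0.3368]
eef_rot: [-0.0, 0.739, 0.673, -0.0]
wrist_force: [-0.1, 0.0, 0.2]
finger_gap: 0.0425
```

```bash
python3 - <<'E'
from h import *
o=manip.get_obs();print(o['tool_pos'],o['eef_rot'],o['q'])
save('wrist','w11');save('top','t11');dark('t11',.024,lim=(.5,.72,0,.3),amin=8)
a=cv2.resize(cv2.imread('pics/w11.png'),(480,360));b=cv2.resize(cv2.imread('pics/t11.png')[70:190,130:290],(480,360))
cv2.imwrite('pics/c11.png',np.vstack([a,b])[:, :])
cv2.imwrite('pics/c11.png',cv2.resize(np.hstack([a,b]),(800,300)))
E
```

```text
[0.41551803 0.10593056 0.33677393] [-3.97378004e-05  7.39223491e-01  6.73460189e-01 -5.46453723e-05] [ 1.24293155e-01 -3.42537724e-01  2.19378715e+00  1.99090836e-06
  1.29047835e+00  2.17329510e-01]
t11 [187 117   6   6  29] [0.67  0.214 0.024]
t11 [208 117   5   6  28] [0.6688 0.1594 0.024 ]
t11 [227 117   5   6  27] [0.6695 0.1064 0.024 ]
t11 [183 119  10  15  51] [0.6487 0.2241 0.024 ]
t11 [247 118   5   6  28] [0.6654 0.0521 0.024 ]
t11 [176 121   2   9  14] [0.6552 0.2513 0.024 ]
t11 [203 122  10  12  52] [0.646  0.1694 0.024 ]
t11 [223 126  10   8  40] [0.6447 0.1111 0.024 ]
t11 [244 127  10   5  32] [0.6416 0.0532 0.024 ]
t11 [193 134   2  14  20] [0.6084 0.2037 0.024 ]
t11 [205 134  10  34 116] [0.5596 0.1576 0.024 ]
t11 [253 148   1  10  10] [0.576  0.0415 0.024 ]
t11 [184 156  10  12  99] [0.5505 0.2174 0.024 ]
t11 [245 159   9  10  80] [0.5455 0.0528 0.024 ]
```

View pics/c11.png

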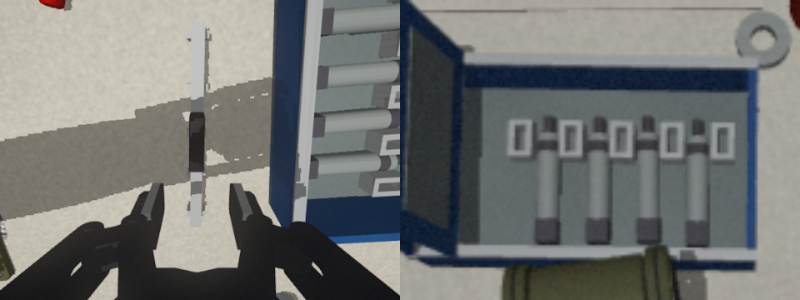

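Left half (wrist view): comb spine from (199,22) to (196,225), handle centred at about (196,142), midway between the fingers in u. Right half: all four injectors lie in separate lanes. I'll measure the comb.

```bash
python3 - <<'E'
from h import *
k=1.4
w=lambda u,v,z: ray('w11',u*k,v*k,z).round(4)
print('ends',w(199,23,.042),w(196,225,.042)); print('handle',w(197,113,.072),w(196.5,171,.072))
g=np.load('pics/w11.npz')['img'].max(2)
sub=g[150:250,255:300]; 
for r in range(155,245,8):
    row=g[r,255:300]; d=np.where(row<55)[0]; print(r, (d.min()+255,d.max()+255) if len(d) else None, end='; ')
for r in list(range(35,150,15))+list(range(252,310,10)):
    row=g[r,255:305].astype(int); d=np.where(row>row.min())[0]; b=np.where(row>0.5*(row.max()+np.median(row)))[0]; print(r,b.min()+255,b.max()+255,end='| ')
E
```

```text
ends [0.429  0.2292 0.042 ] [ 0.404  -0.0053  0.042 ]
handle [0.4192 0.145  0.072 ] [0.4129 0.0834 0.072 ]
155 None; 163 (np.int64(266), np.int64(285)); 171 (np.int64(265), np.int64(285)); 179 (np.int64(265), np.int64(286)); 187 (np.int64(265), np.int64(285)); 195 (np.int64(265), np.int64(285)); 203 (np.int64(265), np.int64(285)); 211 (np.int64(265), np.int64(285)); 219 (np.int64(265), np.int64(284)); 227 (np.int64(265), np.int64(284)); 235 (np.int64(265), np.int64(284)); 243 None; 35 263 299| 50 297 304| 65 257 304| 80 255 304| 95 255 301| 110 255 304| 125 257 302| 140 255 290| 252 289 304| 262 255 304| 272 257 300| 282 255 304| 292 255 304| 302 255 301|
```

The comb is lined up with the tool (handle columns 265 to 285, image centre 275). To centre it in both directions I'll pinch the handle's ends first, then turn back and grip it across.

>>> apply_moves([
  [0.023,0,0],
  [0,0,0],
  [0,0,0],
  [0,0,0],
  [0,0,0],
  [0,0,0],
  [0,0,0],
  [0,0,0],
], grip=[0,0,0,0,0,0,0,0], twist=[0,0.115,0.115,0.115,0.115,0.115,0.115,0.115])

```text
t: 37.25
tool_pos: [0.4162, 0.1132, 0.337]
eef_rot: [-0.0, 0.995, 0.104, 0.0]
wrist_force: [1.0, 0.5, -1.0]
finger_gap: 0.0852
```

>>> apply_moves([
  [0,0,0],
  [0,0,0],
  [0,0,0.13],
  [0,0,0.13],
  [0,0,0.1],
  [0,0,0.03],
  [0,0,0],
], grip=[0,0,0,0,0,0,0], twist=[0.115,0.08,0,0,0,0,0])

```text
t: 38.12
tool_pos: [0.4163, 0.113, 0.22]
eef_rot: [0.0, 0.999, -0.045, -0.0]
wrist_force: [0.3, 0.0, 1.5]
finger_gap: 0.0853
```

>>> apply_moves([
  [0,0,0],
  [0,0,0],
  [0,0,0],
  [0,0,0],
  [0,0,0],
], grip=[0.6,0.6,0.6,0.6,0.6], twist=[0,0,0,0,0], squeeze=30)

```text
t: 38.75
tool_pos: [0.4172, 0.1129, 0.2218]
eef_rot: [-0.0, 0.999, -0.045, 0.002]
wrist_force: [-0.0, -1.0, 6.0]
finger_gap: 0.0598
```

The ends are pinched at 59.8 mm, matching the 60 mm handle. Now I'll open, turn back and grip across.

>>> apply_moves([
  [0,0,0],
  [0,0,0],
  [0,0,0],
  [0,0,0],
  [0,0,0],
  [0,0,0],
  [0,0,0],
  [0,0,0],
], grip=[0,0,0,0,0,0,0,0], twist=[0,0,0,-0.115,-0.115,-0.115,-0.115,-0.115])

```text
t: 39.75
tool_pos: [0.416, 0.1128, 0.2196]
eef_rot: [-0.0, 0.917, 0.398, -0.0]
wrist_force: [-0.5, -0.6, -0.4]
finger_gap: 0.0854
```

>>> apply_moves([
  [0,0,0],
  [0,0,0],
  [0,0,0],
  [0,0,0],
  [0,0,0],
  [0,0,0],
], grip=[0,0,0,0,0,0], twist=[-0.115,-0.115,-0.115,-0.08,0,0])

```text
t: 40.5
tool_pos: [0.4161, 0.1128, 0.2198]
eef_rot: [-0.0, 0.739, 0.674, -0.0]
wrist_force: [0.4, -0.2, 0.2]
finger_gap: 0.0851
```

>>> apply_moves([
  [0,0,0],
  [0,0,0],
  [0,0,0],
  [0,0,0],
  [0,0,0],
  [0,0,0],
  [0,0,0],
  [0,0,0],
], grip=[1,1,1,1,1,1,1,1], twist=[0,0,0,0,0,0,0,0], squeeze=90)

```text
t: 41.5
tool_pos: [0.4164, 0.1128, 0.2202]
eef_rot: [0.0, 0.738, 0.674, 0.0]
wrist_force: [0.3, -0.6, 3.1]
finger_gap: 0.0145
```

The comb is gripped. I'll lift it and carry it over the rack seat at about (0.650, 0.134), correcting the yaw.

>>> apply_moves([
  [0,0,-0.1],
  [0,0,-0.18],
  [0,0,-0.18],
  [0.028,0.154,0],
  [0.028,0.154,0],
  [0.028,0.154,0],
  [0.028,0.154,0],
  [0.028,0.154,0],
], grip=[1,1,1,1,1,1,1,1], twist=[0,0,0,0,0,0,0,0])

```text
t: 42.5
tool_pos: [0.6511, 0.1338, 0.356]
eef_rot: [-0.001, 0.738, 0.674, -0.001]
wrist_force: [-0.7, -0.3, -0.8]
finger_gap: 0.0143
```

>>> apply_moves([
  [0,0,0],
  [0,0,0.1],
  [0,0,0.1],
  [0,0,0],
  [0,0,0],
], grip=[1,1,1,1,1], twist=[-0.042,0,0,0,0])

```text
t: 43.12
tool_pos: [0.6501, 0.1337, 0.2983]
eef_rot: [0.0, 0.716, 0.698, 0.0]
wrist_force: [-1.1, -0.3, -1.7]
finger_gap: 0.0143
```

```bash
python3 - <<'E'
from h import *
o=manip.get_obs();print(o['tool_pos'],o['eef_rot'],o['wrist_force'],o['finger_gap'])
print(90-np.degrees(2*np.arctan2(o['eef_rot'][2],o['eef_rot'][1])))
save('wrist','w12');save('scene','s12')
a=cv2.resize(cv2.imread('pics/w12.png'),(480,360))
b=cv2.resize(cv2.imread('pics/s12.png')[210:330,250:400],(450,360))
cv2.imwrite('pics/c12.png',np.hstack([a[:,:350],b]))
E
```

```text
[0.65011089 0.13373945 0.29831127] [2.90016268e-05 7.15777272e-01 6.98328644e-01 2.85187774e-05] [-1.09936282 -0.30994667 -1.65024645] 0.014270156217900254
1.4138715272854938
```

View pics/c12.png

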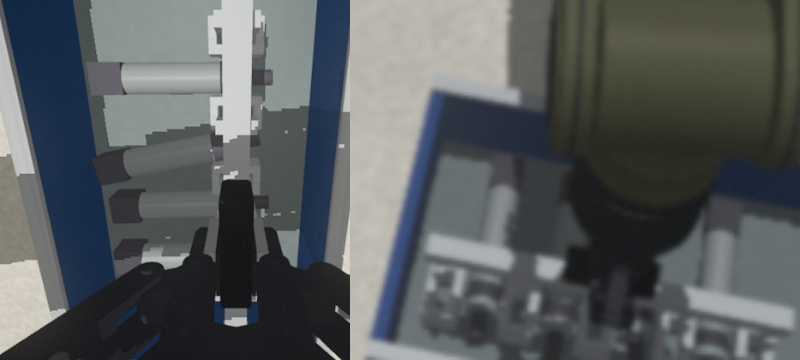

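The wrist view shows the lane-1 injector knocked askew: its block end is at (112,168) and its body runs to (213,148), while the neighbours are straight. The comb sits over the slots. I'll measure that tilt before deciding.

```bash
python3 - <<'E'
from h import *
k=560/480
w=lambda u,v,z=.024: ray('w12',u*k,v*k,z).round(4)
for n,a,b in [('lane0',(124,78),(215,78)),('lane1',(112,168),(213,149)),('lane2',(143,205),(215,205))]:
    p,q=w(*a),w(*b); print(n,p,q,'ang',np.arctan2(q[1]-p[1],q[0]-p[0]))
E
```

```text
lane0 [0.5621 0.2201 0.024 ] [0.6351 0.2183 0.024 ] ang -0.024652538857829732
lane1 [0.5406 0.1454 0.024 ] [0.6307 0.1602 0.024 ] ang 0.162808026305663
lane2 [0.5636 0.1093 0.024 ] [0.6299 0.1076 0.024 ] ang -0.025635408521677366
```

The lane-1 injector is about 0.19 rad off, too close to the 0.2 limit, so I'll re-place it. First I'll stand the comb back on the bench where it was.

>>> apply_moves([
  [0,0,-0.1],
  [0,0,-0.1],
  [-0.018,-0.155,0],
  [-0.018,-0.155,0],
  [-0.018,-0.155,0],
  [-0.018,-0.155,0],
  [-0.018,-0.155,0],
  [0,0,0],
], grip=[1,1,1,1,1,1,1,1], twist=[0,0,0,0,0,0,0,0])

```text
t: 44.22
tool_pos: [0.4145, 0.1124, 0.3588]
eef_rot: [0.001, 0.716, 0.698, 0.001]
wrist_force: [-0.8, -0.0, -2.0]
finger_gap: 0.0141
```

>>> apply_moves([
  [0,0,0.16],
  [0,0,0.16],
  [0,0,0.1],
  [0,0,0.025],
  [0,0,0],
], grip=[1,1,1,1,1], twist=[0,0,0,0,0])

```text
t: 44.85
tool_pos: [0.4179, 0.1126, 0.2256]
eef_rot: [0.0, 0.716, 0.698, 0.001]
wrist_force: [0.1, 0.5, -1.5]
finger_gap: 0.0143
```

>>> apply_moves([
  [0,0,0.016],
  [0,0,0],
  [0,0,0],
  [0,0,0],
  [0,0,0],
  [0,0,-0.1],
  [0,0,-0.15],
  [0,0,-0.15],
], grip=[1,1,0.6,0.5,0.4,0.4,0.4,0.4], twist=[0,0,0,0,0,0,0,0])

```text
t: 45.85
tool_pos: [0.4166, 0.1125, 0.3408]
eef_rot: [-0.0, 0.716, 0.698, -0.0]
wrist_force: [1.2, -0.4, 0.1]
finger_gap: 0.0514
```

>>> apply_moves([
  [0,0,0],
  [0,0,0],
  [0,0,0],
  [0,0,0],
  [0,0,0],
  [0,0,0],
  [0,0,0],
  [0,0,0],
], grip=[0.58,0.58,0.58,0.58,0.58,0.58,0.58,0.58], twist=[0.11,0.11,0.11,0.11,0.11,0.11,0.11,0.11])

```text
t: 46.85
tool_pos: [0.4169, 0.1125, 0.3397]
eef_rot: [0.0, 0.997, 0.079, 0.0]
wrist_force: [1.3, 0.7, -0.4]
finger_gap: 0.0356
```

>>> apply_moves([
  [0.1,0,0],
  [0,0,0],
], grip=[0.58,0.58], twist=[0,0])

```text
t: 47.1
tool_pos: [0.4475, 0.1175, 0.3399]
eef_rot: [-0.0, 0.997, 0.082, 0.0]
wrist_force: [0.0, 0.3, -1.4]
finger_gap: 0.0357
```

```bash
python3 - <<'E'
from h import *
o=manip.get_obs();print(o['tool_pos'],o['eef_rot'],o['finger_gap'])
print(np.degrees(2*np.arctan2(o['eef_rot'][2],o['eef_rot'][1])))
save('top','t13');dark('t13',.024,lim=(.52,.72,0,.3),amin=8)
save('wrist','w13');dark('w13',.024,lim=(.52,.72,0,.3))
E
```

```text
[0.44745509 0.11746113 0.3398627 ] [-2.46176762e-06  9.96651095e-01  8.17715727e-02  6.92125827e-05] 0.035707958080564844
9.380806165791324
t13 [188 117   5   6  28] [0.6703 0.2137 0.024 ]
t13 [227 117   5   6  27] [0.6695 0.1064 0.024 ]
t13 [183 119  10  14  51] [0.6493 0.2239 0.024 ]
t13 [247 118   5   6  28] [0.6654 0.0521 0.024 ]
t13 [176 121   2   9  12] [0.6557 0.2516 0.024 ]
t13 [203 120  10  14  48] [0.6416 0.1691 0.024 ]
t13 [206 120   5   6  24] [0.6615 0.1651 0.024 ]
t13 [223 126  10   8  40] [0.6447 0.1111 0.024 ]
t13 [244 127  10   5  32] [0.6412 0.0539 0.024 ]
t13 [193 134   2  14  22] [0.6081 0.2039 0.024 ]
w13 [149   0  41  62 432] [0.555  0.2095 0.024 ]
```

The top-view nozzle marker confirms it: lane 1's injector is centred at about (0.602, 0.1555), skewed +0.16. I'll re-grasp it along its own axis with the jaws narrow, to clear its neighbours.

>>> apply_moves([
  [0.166,-0.014,0],
  [0.166,-0.014,0],
  [0.166,-0.014,0],
  [0,0,0.15],
  [0,0,0.13],
  [0,0,0],
  [0,0,0],
], grip=[0.58,0.58,0.58,0.58,0.58,0.58,0.58], twist=[0,0,0,0,0,0,0])

```text
t: 48.08
tool_pos: [0.5921, 0.1542, 0.2573]
eef_rot: [-0.0, 0.997, 0.082, 0.001]
wrist_force: [0.2, -0.7, 1.0]
finger_gap: 0.0361
```

```bash
python3 - <<'E'
from h import *
o=manip.get_obs();print(o['tool_pos'],o['eef_rot'],o['finger_gap'])
save('wrist','w14')
a=cv2.imread('pics/w14.png');cv2.imwrite('pics/w14b.png',cv2.resize(a,(700,525)))
E
```

```text
[0.59210052 0.15420997 0.25729708] [-7.52104595e-05  9.96648138e-01  8.18017355e-02  9.79248926e-04] 0.03613357101716161
```

View pics/w14b.png

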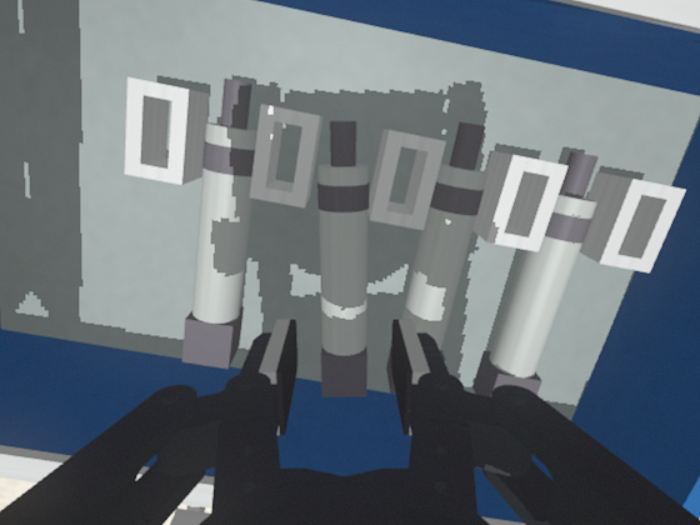

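The view shows the skewed injector aligned with the tool and centred between the fingers (u≈343), but the right finger would pass close to lane 2's injector. I'll narrow the jaws and grip 10 mm farther forward, where the gap is wider.

>>> apply_moves([
  [0.033,-0.003,0],
  [0,0,0.1],
  [0,0,0.06],
  [0,0,0.05],
  [0,0,0],
], grip=[0.63,0.63,0.63,0.63,0.63], twist=[0,0,0,0,0])

```text
t: 48.75
tool_pos: [0.601, 0.1566, 0.1912]
eef_rot: [0.0, 0.997, 0.082, -0.001]
wrist_force: [0.0, -0.2, 0.2]
finger_gap: 0.0319
```

>>> apply_moves([
  [0,0,0],
  [0,0,0],
  [0,0,0],
  [0,0,-0.08],
  [0,0,-0.12],
  [0,0,0],
  [0,0,0],
  [0,0,0],
], grip=[1,1,1,1,1,1,1,1], twist=[0,0,0,0,0,0.06,0.06,0])

```text
t: 49.75
tool_pos: [0.6013, 0.1566, 0.2527]
eef_rot: [0.0, 1.0, -0.012, -0.0]
wrist_force: [-0.4, -0.6, -3.1]
finger_gap: 0.0205
```

>>> apply_moves([
  [0.018,-0.02,0],
  [0,0,0],
  [0,0,0],
  [0,0,0],
], grip=[1,1,1,1], twist=[0,0,0,0])

```text
t: 50.25
tool_pos: [0.607, 0.1625, 0.2525]
eef_rot: [0.0, 1.0, -0.012, -0.0]
wrist_force: [0.1, -0.4, -2.1]
finger_gap: 0.0206
```

>>> apply_moves([
  [0,0,0.05],
  [0,0,0.05],
  [0,0,0.05],
  [0,0,0.048],
  [0,0,0],
  [0,0,0],
], grip=[1,1,1,1,1,1], twist=[0,0,0,0,0,0])

```text
t: 51.0
tool_pos: [0.6072, 0.1626, 0.193]
eef_rot: [-0.0, 1.0, -0.012, 0.0]
wrist_force: [1.0, 0.5, -1.4]
finger_gap: 0.0207
```

>>> apply_moves([
  [0,0,0],
  [0,0,0],
  [0,0,-0.1],
  [0,0,-0.19],
  [0,0,-0.19],
  [-0.2,0.05,0],
  [-0.2,0.05,0],
  [-0.2,0.05,0],
], grip=[0.6,0.6,0.6,0.6,0.6,0.5,0.5,0.5], twist=[0,0,0,0,0,0,0,0])

```text
t: 52.0
tool_pos: [0.4243, 0.1216, 0.3375]
eef_rot: [-0.0, 1.0, -0.012, 0.0]
wrist_force: [-0.5, -0.8, 0.9]
finger_gap: 0.0427
```

```bash
python3 - <<'E'
from h import *
o=manip.get_obs();print(o['tool_pos'],o['eef_rot'],o['finger_gap'])
save('top','t15');dark('t15',.024,lim=(.52,.72,0,.3),amin=8)
E
```

```text
[0.42426936 0.12162657 0.33749122] [-1.75443060e-05  9.99923702e-01 -1.23479770e-02  3.41618732e-04] 0.04269941876332784
t15 [188 117   5   6  27] [0.67   0.2138 0.024 ]
t15 [208 117   5   7  27] [0.6679 0.1594 0.024 ]
t15 [227 117   5   6  26] [0.6693 0.1066 0.024 ]
t15 [183 119  10  14  51] [0.6488 0.2239 0.024 ]
t15 [247 118   5   6  29] [0.6651 0.0519 0.024 ]
t15 [176 121   2   9  11] [0.6555 0.2518 0.024 ]
t15 [203 122  10  12  49] [0.6451 0.1692 0.024 ]
t15 [223 126  10   8  40] [0.6447 0.111  0.024 ]
t15 [244 127  10   5  34] [0.6413 0.0532 0.024 ]
t15 [193 134   2  14  21] [0.608  0.2038 0.024 ]
t15 [245 144   9  25  97] [0.5511 0.051  0.024 ]
t15 [184 157  10  11  97] [0.5503 0.2173 0.024 ]
t15 [237 166   7   3  16] [0.5355 0.0779 0.024 ]
```

All nozzles line up again: the lane-1 marker is back at (0.668, 0.159). Now back to the comb.

>>> apply_moves([
  [0,0,0],
  [0,0,0],
  [0,0,0],
  [0,0,0],
  [0,0,0],
  [0,0,0],
  [0,0,0],
  [0,0,0],
], grip=[0.4,0.4,0.4,0.4,0.4,0.4,0.4,0.4], twist=[-0.115,-0.115,-0.115,-0.115,-0.115,-0.115,-0.115,-0.115])

```text
t: 53.05
tool_pos: [0.4259, 0.122, 0.3374]
eef_rot: [0.0, 0.756, 0.654, 0.0]
wrist_force: [-0.3, 0.3, -0.5]
finger_gap: 0.0512
```

>>> apply_moves([
  [0,0,0],
  [0,0,0],
  [0,0,0],
], grip=[0.4,0.4,0.4], twist=[-0.08,0,0])

```text
t: 53.42
tool_pos: [0.4259, 0.122, 0.3373]
eef_rot: [0.0, 0.716, 0.698, 0.0]
wrist_force: [-0.3, -0.4, -0.4]
finger_gap: 0.0513
```

>>> apply_moves([
  [-0.032,-0.03,0],
  [0,0,0.15],
  [0,0,0.15],
  [0,0,0.089],
  [0,0,0],
  [0,0,0],
  [0,0,0],
  [0,0,0],
], grip=[0.4,0.4,0.4,0.4,0.4,1,1,1], twist=[0,0,0,0,0,0,0,0])

```text
t: 54.42
tool_pos: [0.4177, 0.1127, 0.2227]
eef_rot: [0.001, 0.716, 0.698, 0.001]
wrist_force: [-1.0, -0.9, 6.9]
finger_gap: 0.0145
```

>>> apply_moves([
  [0,0,0],
  [0,0,0],
  [0,0,0],
], grip=[1,1,1], twist=[0,0,0])

```text
t: 54.8
tool_pos: [0.4178, 0.1127, 0.2227]
eef_rot: [0.001, 0.716, 0.698, 0.001]
wrist_force: [-0.9, -0.9, 6.0]
finger_gap: 0.0145
```

>>> apply_moves([
  [0,0,-0.1],
  [0,0,-0.18],
  [0,0,-0.18],
  [0.018,0.154,0],
  [0.018,0.154,0],
  [0.018,0.154,0],
  [0.018,0.154,0],
  [0.018,0.154,0],
], grip=[1,1,1,1,1,1,1,1], twist=[0,0,0,0,0,0,0,0])

```text
t: 55.8
tool_pos: [0.6496, 0.134, 0.358]
eef_rot: [-0.0, 0.716, 0.698, -0.0]
wrist_force: [-0.1, -0.0, -0.5]
finger_gap: 0.0143
```

>>> apply_moves([
  [0,0,0.15],
  [0,0,0.11],
  [0,0,0],
  [0,0,0],
  [0,0,0],
  [0,0,0],
], grip=[1,1,1,1,1,1], twist=[0,0,0,0,0,0])

```text
t: 56.55
tool_pos: [0.6488, 0.134, 0.2826]
eef_rot: [0.001, 0.716, 0.698, 0.001]
wrist_force: [-0.7, -0.2, -2.3]
finger_gap: 0.0141
```

```bash
python3 - <<'E'
from h import *
o=manip.get_obs();print(o['tool_pos'],o['eef_rot'],o['wrist_force'],o['finger_gap'])
save('wrist','w16');save('scene','s16')
a=cv2.imread('pics/w16.png')[0:230,180:400];a=cv2.resize(a,(440,460))
b=cv2.resize(cv2.imread('pics/s16.png')[230:345,250:340],(360,460))
cv2.imwrite('pics/c16.png',np.hstack([a,b]))
E
```

```text
[0.64876182 0.13399011 0.28257536] [0.00094783 0.71577914 0.69832496 0.00125685] [-0.67342192 -0.15911247 -2.30531328] 0.014107687585037006
```

View pics/c16.png

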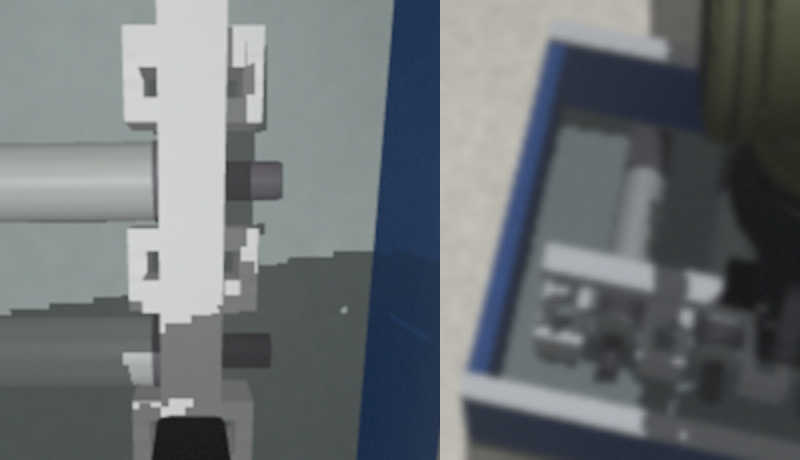

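The spine (u 158 to 228) sits centred over the blocks (122 to 265) to within about 1 mm. I'll lower it with a force check as the tips enter.

>>> apply_moves([
  [0,0.003,0.035],
  [0,0,0.03],
  [0,0,0.02],
  [0,0,0.015],
  [0,0,0],
  [0,0,0],
], grip=[1,1,1,1,1,1], twist=[0,0,0,0,0,0])

```text
t: 57.4
tool_pos: [0.6494, 0.1339, 0.2509]
eef_rot: [0.0, 0.716, 0.698, 0.0]
wrist_force: [-0.0, -0.6, -2.7]
finger_gap: 0.0139
```

The tips are about 12 mm into the slots with no side force. Continuing down.

>>> apply_moves([
  [0,0,0.015],
  [0,0,0.015],
  [0,0,0.012],
  [0,0,0.006],
  [0,0,0],
  [0,0,0],
], grip=[1,1,1,1,1,1], twist=[0,0,0,0,0,0])

```text
t: 58.15
tool_pos: [0.6492, 0.1339, 0.2368]
eef_rot: [-0.0, 0.716, 0.698, -0.0]
wrist_force: [-4.7, -0.1, 4.2]
finger_gap: 0.0141
```

Contact at the predicted seated height (0.2368 against 0.2367). I'll release, rise and retreat.

>>> apply_moves([
  [0,0,0],
  [0,0,0],
  [0,0,0],
  [0,0,-0.1],
  [0,0,-0.2],
  [0,0,-0.2],
  [0,-0.2,-0.05],
  [0,-0.2,0],
], grip=[0.6,0.6,0.6,0.6,0.6,0.6,0.6,0.6], twist=[0,0,0,0,0,0,0,0])

```text
t: 59.15
tool_pos: [0.5287, 0.1369, 0.404]
eef_rot: [0.001, 0.716, 0.698, 0.002]
wrist_force: [-1.1, -0.3, -0.1]
finger_gap: 0.0339
```

>>> apply_moves([
  [0,-0.2,0],
  [0,-0.2,0],
  [0,0,0],
], grip=[0.6,0.6,0.6], twist=[0,0,0])

```text
t: 59.52
tool_pos: [0.4059, 0.1398, 0.4003]
eef_rot: [0.0, 0.715, 0.699, 0.0]
wrist_force: [0.9, -0.1, 0.1]
finger_gap: 0.0339
```

```bash
python3 - <<'E'
from h import *
o=manip.get_obs();print(o['tool_pos'],o['wrist_force'],o['t'])
save('scene','s17');save('top','t17');dark('t17',.024,lim=(.52,.72,0,.3),amin=8)
a=cv2.resize(cv2.imread('pics/s17.png')[190:390,240:460],(440,400));b=cv2.resize(cv2.imread('pics/t17.png')[60:230,130:450],(360,191))
cv2.imwrite('pics/c17.png',np.hstack([a,np.vstack([b,np.zeros((209,360,3),np.uint8)])]))
E
```

```text
[0.40587324 0.1398091  0.40029481] [ 0.86746619 -0.06858707  0.06150567] 59.525
t17 [188 117   5   4  19] [0.6724 0.2142 0.024 ]
t17 [203 117  30  17 280] [0.658  0.1384 0.024 ]
t17 [247 118   5   4  19] [0.668 0.052 0.024]
t17 [183 128  10   5  24] [0.6436 0.2227 0.024 ]
t17 [244 129  10   3  21] [0.6398 0.0539 0.024 ]
t17 [193 134   2  14  19] [0.6077 0.2036 0.024 ]
t17 [214 134   1  22  22] [0.5993 0.1482 0.024 ]
t17 [244 144  10  25  81] [0.5514 0.0502 0.024 ]
t17 [184 156  10  12  83] [0.5497 0.2163 0.024 ]
t17 [225 157  10  12  82] [0.5483 0.1047 0.024 ]
```

View pics/c17.png

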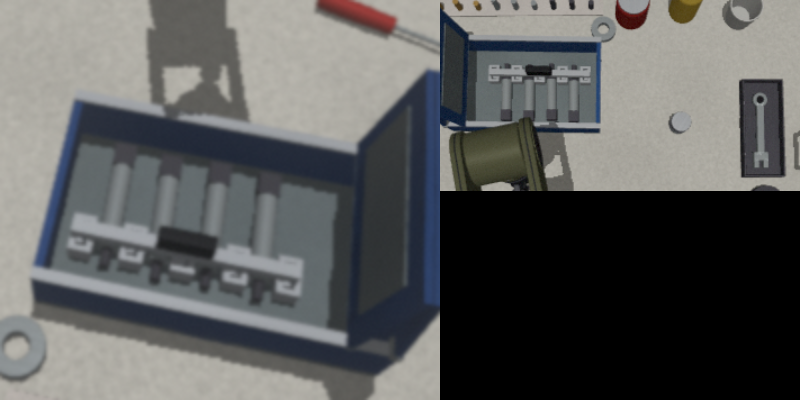

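The final view shows the comb seated on all five blocks with its handle up, at (187,243). The four injectors lie straight in their lanes, the door is upright, the spanner is in the tray and the piston is in place. The arm is clear with no force on it, so I'm handing in.

```bash
python3 -c "
from plant import manip
print(manip.sign_off())"
```

```text
the job is handed in; nothing more can be done
None
```

I finished every step and handed the job in at about 59.5 s of the 210 s allowed. The hand-in reports no verdict, so what follows rests on my own last checks.

- **Door:** pushed at the fold bar. It stands at about 1.45 rad, worked out from the bar and the free edge just after the push. The last picture shows it still upright.
- **Spanner:** it lies in the tool tray.
- **Injectors:** all four lie in separate lanes. The lane 1 injector was knocked about 0.19 rad askew while I was carrying the comb. I set the comb back on the bench, straightened the injector, then fetched the comb again.
- **Comb:** it is down in all five slots with the handle up. It touched down at a tool height of 0.2368 m, against 0.2367 m predicted for fully down.
- **Piston:** still standing where it was.
- **At hand-in:** the arm was clear, with under 1 N on the wrist.

**Disagreements:**
- On the nozzle of an injector held in the gripper, the wrist and scene cameras both read about 2 mm off in y. I corrected for it.
- When I lowered the lane 3 injector it pressed on the floor with about 25 N before I released it. It lay straight afterwards.

I viewed 17 pictures, three over the budget of 14 and one more than the one or two extra allowed.

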